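# Hold a ring up to the inspection camera

## Task

Take the wooden ring clamp that holds the big domed ring out of the tool rest, touching only the wood and never the ring, and hold it up to the inspection camera: the crown of the dome on the lens axis, 90 mm in front of the lens, facing squarely into the lens, with the clamp rolled to neither side and its top still uppermost. Finish while holding it still there in the gripper, clear of everything else. Do not touch the camera or its stand, and leave the other clamps and the other things on the desk where they are.

Things in the scene. Friction and masses are not known exactly. Their poses are not given: they have to be found in the camera images.
- clamp: The clamp to present: flat-sided light-wood bar of two jaws, 128 mm long (x), 26 wide (y), 24 high (z), level in one of the rest's notches (which one varies). The domed ring sits in its +x end; a wedge sticks 12 mm out of the -x end. 70 to 110 g with the ring, centre of mass about 17 mm from the middle towards the ring. Origin: centre of the bar's underside; x to the ring, z up.
- ring: The cocktail ring fixed in the clamp: gold-coloured finger band 24 mm across in the clamp's x-z plane, with a beaded dome 24 to 27 mm wide, 14 mm high, facing +x. Origin: crown (foremost point) of the dome, on the clamp's long axis: 92 mm from the clamp's origin along x, 12 mm above its underside. Axes parallel to the clamp's.
- rest: Wooden tool rest, fixed: board 104 x 224 x 10 mm with two notched rails 14 mm thick (58 mm free between them, centred on the clamps' middle; rail tops 46 mm above the desk). Notches 31 mm wide at y = -80, 0, +80 mm, floors 34 mm above the desk; a clamp lies in each along x, ring end to +x, slid up to 6 mm. Origin: centre of the underside; z up.
- camera_stand: Stand of the inspection camera, fixed: black base plate 150 x 110 x 14 mm, steel column 18 mm thick, 344 mm high, with a fork that carries the camera head on a level pin. Origin: on the desk straight below the pin, which is 270 mm up; the camera looks towards the stand's -x, the column stands 85 mm behind (+x).
- camera_head (a joint): Downward tilt of the camera head about its level pin, rad: 0 looks level, positive looks down; between 0.2 and 0.5 at the start; stiff, it stays as it is.
- lens (a point): Centre of the lens face, the front end of the camera head (a grey barrel 36 mm thick, 107 mm long, with a black nose 32 mm wide and a white light ring), 60 mm in front of the pin on the barrel's axis. Axes as for focus.
- focus (a point): Where the crown of the dome belongs: a point in the air on the lens axis, 90 mm in front of the lens face, 150 mm in front of the pin; 195 to 245 mm above the desk. x axis: along the lens axis into the lens; y: level; z: up, tilted with the head. The clamp is rightly shown when its axes are parallel to these, each the same way.
- spare_band: A second clamp, the same wood and size, in another notch; it holds only a thin plain finger band 24 mm across, without a dome. Leave it. Origin and axes as for the clamp.
- spare_empty: A third clamp, the same wood and size, with no ring, in another notch. Leave it. Origin and axes as for the clamp.
- book: Open sketchbook, fixed: 226 x 346 mm, 16 mm thick. Origin: centre of the underside.
- pencil_a: Black six-sided pencil with blue ends, 170 mm long, 7.5 mm thick, lying on the sketchbook. Leave it. Origin: middle of the underside.
- pencil_b: Black six-sided pencil with orange ends, 170 mm long, 7.5 mm thick, lying on the sketchbook. Leave it. Origin: middle of the underside.
- loupe: Black eye loupe, a cup 35 mm wide and 30 mm high. Leave it. Origin: centre of the underside.
- ring_box: Closed blue ring box, 56 x 56 x 47 mm. Leave it. Origin: centre of the underside.
- ink_jar: Small glass ink jar with a black cap, 44 mm wide, 58 mm high. Leave it. Origin: centre of the underside.
There are look-alikes about, which are no part of the job. Of the things that look like the rest, the larger one is meant.

How it is judged:
By the outcome, as a careful person would: the job done as asked, in the order asked, and still so for the second after the job is handed in, while the arm keeps its last pose, push and grip.
It also fails if it takes over 35 s, if anything falls off the work surface, if the arm or the gripper's body presses on something with over 40 N, if the wrist force passes 120 N, or if a joint passes its speed limit or range.

## Robot

A 6-joint arm with a two-finger parallel gripper is mounted at the origin on the work surface. World frame = base frame: x ahead of the robot, y to its left, z up, the work surface at z = 0. Lengths are in m, angles in rad, forces in N, time in s.
With the tool pointing down it reaches from about 0.375 to 0.975 m from the base axis. Payload 3.8 kg.
Tool frame: the origin (TCP) lies on the centre line of the jaws, within the pads' length; the fingertips stand 14 mm ahead of it and the grasp point (between the pads) lies 5 mm behind it; z points along the fingers, x is the direction in which the jaws open and shut, and the axes are right-handed (so a half turn about z gives the same grasp; the last joint's range is limited). The gripper opens to 85 mm and grips with 20 to 120 N. Pads are 22 mm wide; open, the fingers measure 114 mm over their backs; the gripper's body (76 mm by 85 mm) begins 54 mm behind the grasp point. The pads swing forward as they close: fully open they stand 13 mm farther back than shut.
Start: joints at [1.31, 0.264, 1.604, -0, 1.274, -0.037], TCP at [0.15, 0.658, 0.215] pointing down, gripper open.
Joint ranges: [-2.63, 2.63], [-0.94, 2.18], [0.31, 2.57], [-1.31, 4.45], [0, 2.66], [-2.55, 2.55]. Speed limits (rad/s): [2.57, 2.57, 3.14, 3.14, 3.14, 3.14].

## Interface

Orientations are given as a rotation vector (axis times angle).
In Python, from workcell import bot gives the robot as it stands. The module is installed in compiled form; this text tells all that it offers.
- The arm moves only by the tool arm_command, never from a script. Its argument "steps" is one flat list of numbers, 7 for each row, row after row: the shift along the tool's x, y, z in units of 30 mm (1.0 is 30 mm), then the turn, a rotation vector about the tool's x, y, z in units of 6 degrees (1.0 is 6 degrees), then the opening, from 0 (shut) to 1 (fully open). In form: [tx, ty, tz, ax, ay, az, fingers, tx, ty, tz, ax, ay, az, fingers, ...]. A call has 1 to 10 rows; each row shifts and turns the commanded pose from where the row before left it, along the tool's axes as they then stand; what a row does not reach is not made up. A row lasts 1/8 s, in which the tool goes at most 62.5 mm and 10.7 degrees, less where a joint would pass 70% of its speed; a pose out of reach is approached as far as the arm can. A call is refused whole if a number of a shift passes 1 or a number of a turn 1, either way. A call with a gripper value outside its range is refused whole. The fingers move at their own pace and stop on an object; "squeeze" is the grip in N (left out, the last holds). Time passes only in rows, so rows that do not move let the fingers close. It gives the time, the measured TCP pose, the force and the opening at its end, in the units of the state.
- bot.read_state(): the state, without advancing time (a new reading comes with each control period).
- bot.read_camera(name): name is "scene" or "top" or "wrist"; returns a dict with "img" (384x512x3 uint8, red, green, blue), "camera_matrix" (3x3 intrinsics, pixels), "k1" (the pictures are not rectified: a ray, as slopes to the right and down, at radius r is drawn at 1 + k1 r^2 times it, then the intrinsics apply), "pose" (4x4, takes a point from camera to world coordinates); the wrist camera has in their place "T_tool_cam" (4x4, takes a point from camera to tool coordinates, whose origin is the TCP and whose axes are the tool frame's). Camera axes: x right, y down, z forward; pixel columns grow to the right and rows downward; lengths in m; the calibration is good to about 2 mm. A picture is of the moment at which its call begins: read the wrist's pose just before it. There is no depth.
- bot.finish_job(): hands the job in, once; it reports no verdict.
The state is a dict: "time": time; "q": joint angles; "joint_vel": joint speeds; "joint_torque": joint torques, N m; "tool_pos": TCP position; "tcp_rot": TCP orientation; "wrist_force": force on the tool from outside, world axes, zero at the start; "torque": the same for the moment, N m; "width": opening from 0.0 (shut) to 1.0 (fully open).
Only numpy, scipy, OpenCV 4.12 (cv2) and the standard library are available. Lean on these libraries where they do the work, as an engineer would, in place of code of your own. Each camera call takes 0.05 s, during which the arm holds its last target.

## Working session

There is one attempt and no reset: what is moved stays moved. The work goes in short steps, Python scripts to look and compute and a tool call to move; the robot and the scene stay as the last step left them, time stands still between calls to the robot, and variables do not carry over. Pictures are saved under pics/ and viewed, and the job is handed in when it is done.

Besides the shell and the picture viewer there is one more tool, called after "Call:" by a JSON object that holds its "op" and its "data", one argument or row to a line. arm_command: Moves the arm, as the interface text tells. Its arguments: {"type":"object","properties":{"steps":{"type":"array","items":{"type":"number"}},"squeeze":{"type":"number"}},"required":["steps"]}

```bash
mkdir -p pics
cat > h.py <<'E'
import numpy as np, cv2, pickle
from scipy.spatial.transform import Rotation as R
from workcell import bot
def T(s):
    M=np.eye(4); M[:3,:3]=R.from_rotvec(s["tcp_rot"]).as_matrix(); M[:3,3]=s["tool_pos"]; return M
def grab(name,fn):
    s=bot.read_state(); c=bot.read_camera(name)
    P=c["pose"] if name!="wrist" else T(s)@np.array(c["T_tool_cam"])
    d=dict(img=np.array(c["img"]),K=np.array(c["camera_matrix"]),k1=c["k1"],P=np.array(P))
    pickle.dump(d,open(fn+".pkl","wb")); cv2.imwrite("pics/"+fn+".png",d["img"][:,:,::-1]); return d
def load(fn): return pickle.load(open(fn+".pkl","rb"))
def ray(d,u,v):
    p=cv2.undistortPoints(np.array([[[u,v]]],float),d["K"],np.array([d["k1"],0,0,0,0.]))[0,0]
    r=d["P"][:3,:3]@np.array([p[0],p[1],1]); return d["P"][:3,3],r/np.linalg.norm(r)
def onz(d,u,v,z):
    o,r=ray(d,u,v); return o+r*(z-o[2])/r[2]
def tri(*obs):
    A=np.zeros((3,3));b=np.zeros(3);rs=[]
    for d,u,v in obs:
        o,r=ray(d,u,v);M=np.eye(3)-np.outer(r,r);A+=M;b+=M@o;rs.append((M,o))
    x=np.linalg.solve(A,b); return x,[np.linalg.norm(M@(x-o)) for M,o in rs]
def proj(d,p):
    Pi=np.linalg.inv(d["P"]); q=Pi[:3,:3]@np.array(p)+Pi[:3,3]
    return cv2.projectPoints(q.reshape(1,3),np.zeros(3),np.zeros(3),d["K"],np.array([d["k1"],0,0,0,0.]))[0].ravel()
E
python3 - <<'E'
from h import *
for n in ["scene","top","wrist"]:
    d=grab(n,n+"0"); print(n,d["K"].tolist(),d["k1"]); print(np.round(d["P"],3))
s=bot.read_state(); print(s)
E
```

```text
scene [[366.96171198070766, 0.0, 250.22833149873716], [0.0, 366.96171198070766, 192.3070723353218], [0.0, 0.0, 1.0]] 0.011417995014433874
[[ 0.403  0.66  -0.634  1.187]
 [ 0.915 -0.305  0.264 -0.282]
 [-0.019 -0.687 -0.727  0.935]
 [ 0.     0.     0.     1.   ]]
top [[455.89522695508776, 0.0, 251.91079056979214], [0.0, 455.89522695508776, 190.32803414557532], [0.0, 0.0, 1.0]] 0.03492812307370142
[[ 0.087 -0.976  0.198  0.306]
 [-0.996 -0.084  0.022 -0.013]
 [-0.005 -0.199 -0.98   1.35 ]
 [ 0.     0.     0.     1.   ]]
wrist [[310.5765600294394, 0.0, 252.56792960570314], [0.0, 310.5765600294394, 188.7298313415036], [0.0, 0.0, 1.0]] -0.05547838997825823
[[ 0.221  0.928  0.299  0.073]
 [ 0.975 -0.21  -0.069  0.674]
 [-0.001  0.307 -0.952  0.373]
 [ 0.     0.     0.     1.   ]]
{'time': 0.15, 'q': array([ 1.31011986e+00,  2.64630693e-01,  1.60507436e+00,  3.06289672e-07,
        1.27369641e+00, -3.68686387e-02]), 'joint_vel': array([ 0.00078502, -0.00082489, -0.00315072,  0.00076964,  0.00021623,
        0.00330882]), 'joint_torque': array([ 2.15323698e-04, -5.15905130e+01, -3.67962456e+01, -3.13493874e-04,
        7.94067542e-03,  1.82675439e-05]), 'tool_pos': array([0.14963791, 0.65758683, 0.21360636]), 'tcp_rot': array([ 2.45477560e+00,  1.95880633e+00, -2.28417363e-03]), 'wrist_force': array([ 0.67854032,  0.22031699, -0.26047727]), 'torque': array([-0.00971338, -0.01105264,  0.00250173]), 'width': 0.9994279694205767}
```

View pics/scene0.png

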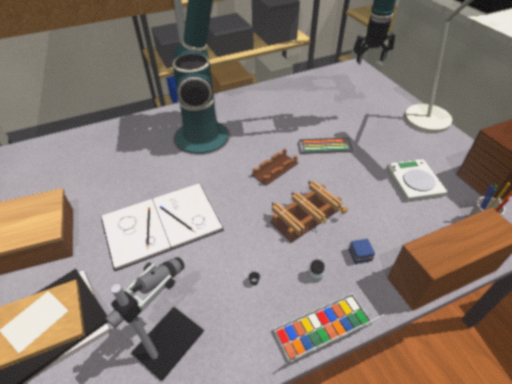

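View pics/top0.png

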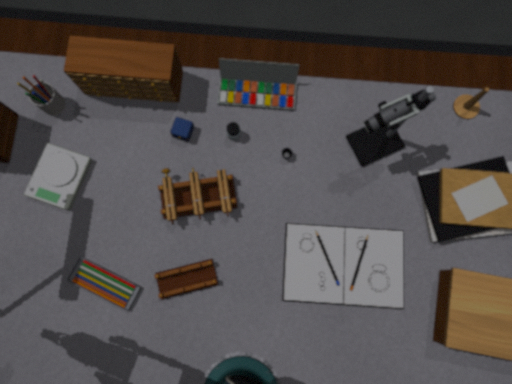

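View pics/wrist0.png

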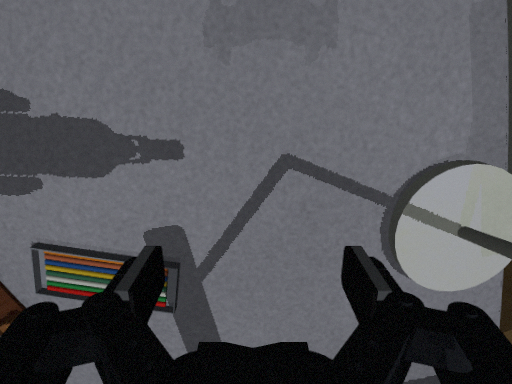

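The scene view shows the rest at about (308,210) and the camera head at about (150,285). In the top view the rest is at (198,195) and the stand at (380,135). The wrist camera doesn't see the rest yet. I'll enlarge the crops.

Run:
```python
from h import *
d=load("top0"); 
def crop(fn,x0,y0,w,h,k,out):
    im=load(fn)["img"][y0:y0+h,x0:x0+w,::-1]; cv2.imwrite("pics/"+out+".png",cv2.resize(im,None,fx=k,fy=k,interpolation=cv2.INTER_CUBIC))
crop("top0",148,160,100,70,8,"c_rest_top")
crop("top0",340,75,110,95,7,"c_cam_top")
crop("scene0",250,170,110,75,7,"c_rest_sc")
crop("scene0",95,245,115,130,4.6,"c_cam_sc")
for u,v in [(198,195),(378,145),(425,97),(165,172),(345,265),(186,130),(233,130),(287,154)]: print(u,v,np.round(onz(d,u,v,0.03),3))
```

```text
198 195 [0.545 0.174 0.03 ]
378 145 [ 0.743 -0.348  0.03 ]
425 97 [ 0.908 -0.485  0.03 ]
165 172 [0.606 0.28  0.03 ]
345 265 [ 0.379 -0.266  0.03 ]
186 130 [0.742 0.232 0.03 ]
233 130 [0.754 0.09  0.03 ]
287 154 [ 0.693 -0.079  0.03 ]
```

View pics/c_rest_top.png

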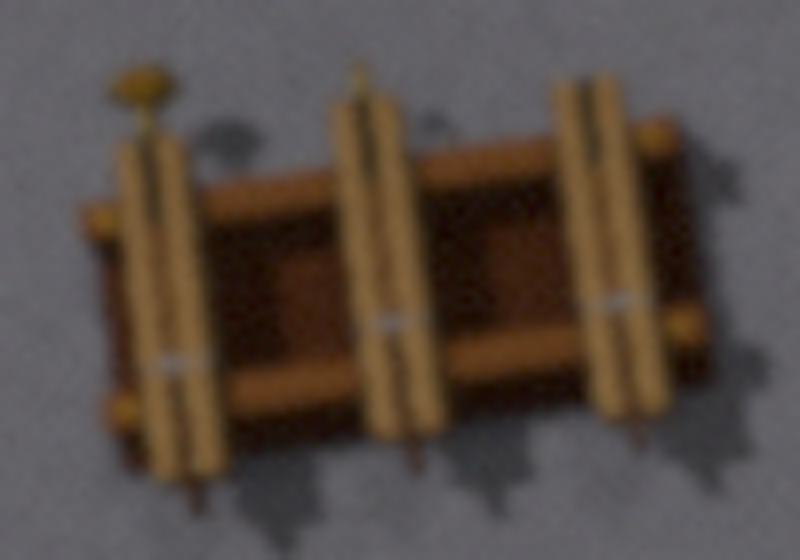

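View pics/c_cam_top.png

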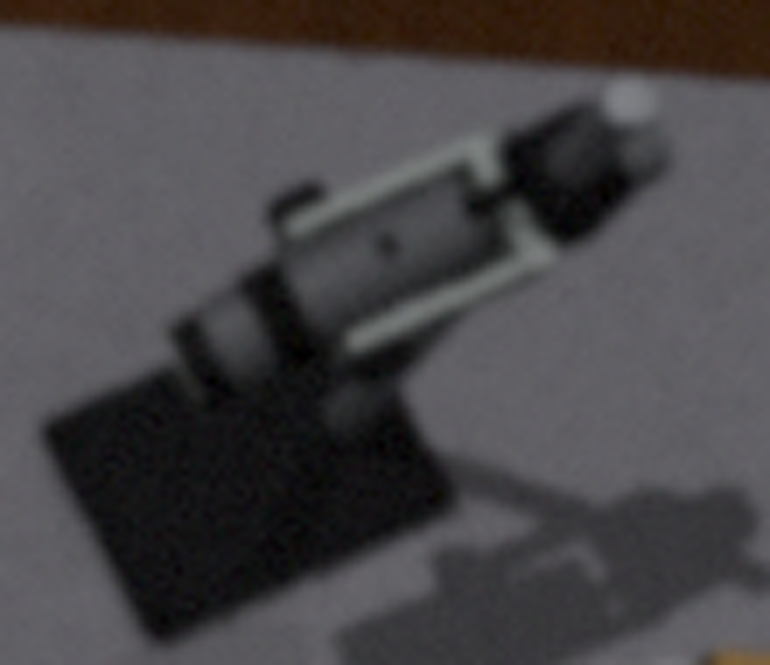

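View pics/c_rest_sc.png

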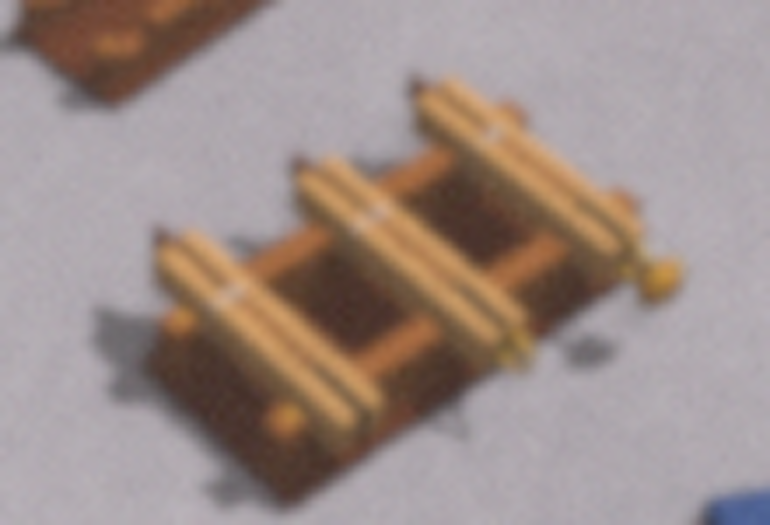

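View pics/c_cam_sc.png

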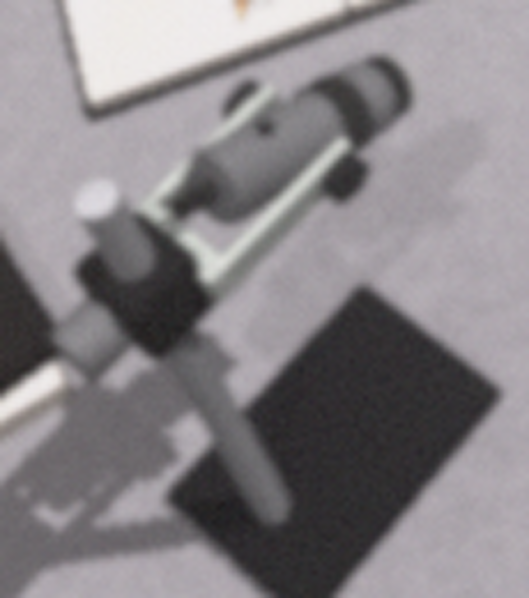

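The domed clamp is the leftmost one in the top view: dome at (165,171), its bar running from (167,177) to (171,219). The stand sits at the upper right and looks down-left in that view. Next I'll get rough numbers for both.

Run:
```python
from h import *
t=load("top0"); s=load("scene0")
a=onz(t,148+152/8,160+138/8,.058); b=onz(t,148+190/8,160+478/8,.058)
print(a,b,np.linalg.norm(a-b),np.arctan2(*(a-b)[1::-1]))
c=lambda u,v:(t,340+u/7,75+v/7); e=lambda u,v:(s,95+u/4.6,245+v/4.6)
# column top, nose
print("coltop",tri(c(632,98),e(97,200)))
print("nose",tri(c(205,365),e(393,85)))
print("base corners",[np.round(onz(*c(u,v),.014),3) for u,v in [(42,430),(155,642),(455,500)]],[np.round(onz(*e(u,v),.014),3) for u,v in [(362,287),(500,392),(168,495)]])
w=bot.read_camera("wrist"); print(np.round(w["T_tool_cam"],3))
```

```text
[0.58451551 0.26557646 0.058     ] [0.46202269 0.23666318 0.058     ] 0.12585892497612347 0.2317978948682391
coltop (array([ 0.78582741, -0.3827215 ,  0.3435269 ]), [np.float64(0.002120198690795579), np.float64(0.0021201986907956115)])
nose (array([ 0.71734037, -0.2633909 ,  0.2484532 ]), [np.float64(0.00622387948584753), np.float64(0.006223879485847544)])
base corners [array([ 0.768, -0.255,  0.014]), array([ 0.677, -0.307,  0.014]), array([ 0.751, -0.434,  0.014])] [array([ 0.685, -0.304,  0.014]), array([ 0.776, -0.251,  0.014]), array([ 0.756, -0.43 ,  0.014])]
[[ 1.     0.001  0.001 -0.001]
 [-0.001  0.952  0.307 -0.078]
 [-0.001 -0.307  0.952 -0.159]
 [ 0.     0.     0.     1.   ]]
```

The clamp length comes out at 126 mm against 128 given, with yaw 0.232. The stand's yaw is about -1.045. Column top at z 0.3435 agrees with the 344 mm given. Next I'll move the wrist camera behind and above the rest.

Call:
{"op": "arm_command", "data": {
  "steps": [-0.8, 0.9, -0.08, 0, 0, 0, 1, -0.8, 0.9, -0.08, 0, 0, 0, 0.7, -0.8, 0.9, -0.08, 0, 0, 0, 0.7, -0.8, 0.9, -0.08, 0, 0, 0, 0.7, -0.8, 0.9, -0.08, 0, 0, 0, 0.7, -0.8, 0.9, -0.08, 0, 0, 0, 0.7, -0.8, 0.9, -0.08, 0, 0, 0, 0.7, -0.8, 0.9, -0.08, 0, 0, 0, 0.7, -0.8, 0.9, -0.08, 0, 0, 0, 0.7, -0.8, 0.9, -0.08, 0, 0, 0, 0.7]
}}

```text
time: 1.45
tool_pos: [0.3603, 0.3631, 0.2386]
tcp_rot: [2.455, 1.96, -0.0]
wrist_force: [0.6, 0.8, 1.0]
width: 0.7
```

Call:
{"op": "arm_command", "data": {
  "steps": [-0.8, 0.9, -0.08, 0, 0, 0, 0.7, -0.8, 0.9, -0.08, 0, 0, 0, 0.7, -0.8, 0.9, -0.08, 0, 0, 0, 0.7, -0.8, 0.9, -0.08, 0, 0, 0, 0.7, -0.8, 0.9, -0.08, 0, 0, 0, 0.7, 0, 0, 0, 0, 0, -0.9, 0.7, 0, 0, 0, 0, 0, -0.9, 0.7, 0, 0, 0, 0, 0, -0.9, 0.7, 0, 0, 0, 0, 0, -0.9, 0.7, 0, 0, 0, 0, 0, -0.7, 0.7]
}}

```text
time: 2.7
tool_pos: [0.4646, 0.2171, 0.2505]
tcp_rot: [-1.953, -2.461, 0.001]
wrist_force: [0.6, 0.4, 0.5]
width: 0.7
```

Run:
```python
from h import *
d=grab("wrist","w1"); s=bot.read_state(); print(s["time"],s["tool_pos"],np.round(T(s)[:3,:3],3),s["q"],s["width"])
im=d["img"].copy()
cv2.imwrite("pics/w1b.png",cv2.resize(im[:,:,::-1],(768,576),interpolation=cv2.INTER_CUBIC))
```

```text
2.75 [0.46464806 0.21713296 0.250507  ] [[-0.229  0.973 -0.   ]
 [ 0.973  0.229 -0.   ]
 [-0.    -0.    -1.   ]] [ 3.88600015e-01 -6.67867204e-02  1.89930178e+00 -2.37769595e-05
  1.30938805e+00 -1.41313725e+00] 0.7017574820548885
```

View pics/w1b.png

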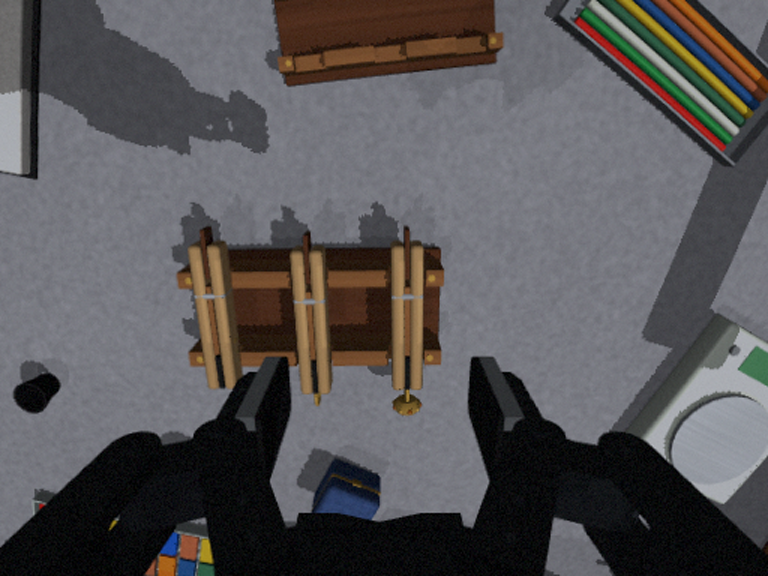

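The domed clamp shows up clearly, its bar from (407,243) to (407,388) in the enlarged picture with the dome at (407,404). I'll measure it with a wood-colour mask.

Run:
```python
from h import *
d=load("w1"); im=d["img"]; hsv=cv2.cvtColor(im,cv2.COLOR_RGB2HSV)
for p in [(262,200),(280,200),(262,240),(271,270),(250,183),(271,200)]: print(p,hsv[p[1],p[0]],im[p[1],p[0]])
m=cv2.inRange(hsv,(10,60,110),(25,190,255)); cv2.imwrite("pics/m1.png",cv2.resize(m[140:300,100:320],None,fx=3,fy=3))
roi=np.zeros_like(m); roi[150:262,255:290]=m[150:262,255:290]
roi=cv2.morphologyEx(roi,cv2.MORPH_CLOSE,np.ones((7,7)))
n,l,st,c=cv2.connectedComponentsWithStats(roi); k=1+np.argmax(st[1:,4]); print(st[k])
ys,xs=np.nonzero(l==k)
for r in range(ys.min(),ys.max()+1,8): q=xs[ys==r]; print(r,q.min(),q.max())
print(ys.min(),ys.max())
```

```text
(262, 200) [ 16 106 115] [115  93  67]
(280, 200) [ 17 116 167] [167 133  91]
(262, 240) [ 17 118 112] [112  89  60]
(271, 270) [ 21 169 115] [115  91  39]
(250, 183) [ 13 153 113] [113  75  45]
(271, 200) [ 13 136 124] [124  86  58]
[ 255  164   35   98 2139]
164 279 279
172 262 281
180 262 281
188 255 289
196 262 281
204 262 281
212 262 281
220 262 281
228 262 281
236 255 289
244 262 280
252 262 280
260 271 272
164 261
```

View pics/m1.png

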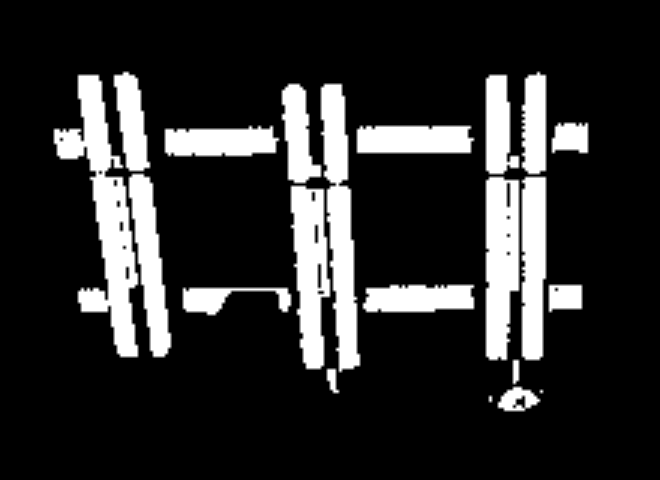

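Run:
```python
from h import *
d=load("w1")
f=lambda u,v:onz(d,u,v,.058)
# top corners in pixels: m1 x/3+100,y/3+140
L0,L1,R0,R1=f(261.8,175),f(261.8,250),f(281.8,175),f(280.9,250)
for a in (L0,L1,R0,R1): print(np.round(a,4))
yl=np.arctan2(*(L1-L0)[1::-1]);yr=np.arctan2(*(R1-R0)[1::-1]); print("yaw",yl,yr)
e0=f(271.8,164),f(271.5,259.7); print("len",np.linalg.norm(e0[1]-e0[0])); c=(e0[0]+e0[1])/2; print("centre",c, "yaw",np.arctan2(*(e0[1]-e0[0])[1::-1]))
y=np.arctan2(*(e0[1]-e0[0])[1::-1]); n=np.array([-np.sin(y),np.cos(y),0]); print("width",(R0-L0)@n,(R1-L1)@n)
# crown of dome at z=.046
print("crown dist", np.linalg.norm(onz(d,272,140+411/3,.046)[:2]-c[:2]))
# rail ends: posts
for u,v in [(100+55/3,140+142/3),(100+588/3,140+140/3),(100+80/3,140+300/3),(100+581/3,140+298/3)]: print(np.round(onz(d,u,v,.046),4))
# cross-check with top view
t=load("top0"); print("reproj in top", (np.array(proj(t,e0[0]))-[148,160])*8,(np.array(proj(t,e0[1]))-[148,160])*8)
sc=load("scene0"); print("reproj in scene", (np.array(proj(sc,e0[0]))-[250,170])*7,(np.array(proj(sc,e0[1]))-[250,170])*7)
```

```text
[0.4796 0.2313 0.058 ]
[0.5757 0.2548 0.058 ]
[0.4743 0.2541 0.058 ]
[0.5702 0.2785 0.058 ]
yaw 0.23972889122138497 0.24841833559803714
len 0.1262316451811889
centre [0.5253304  0.25487788 0.058     ] yaw 0.24680357382654128
width 0.02347342290632676 0.024332765377539162
crown dist 0.09719156481035131
[0.5386 0.0629 0.046 ]
[0.4876 0.2769 0.046 ]
[0.609  0.0806 0.046 ]
[0.5575 0.2934 0.046 ]
reproj in top [182.93439061 471.50356336] [139.77623175 131.52892131]
reproj in scene [424.68802342  85.76778916] [621.34590836 239.18788893]
```

The measurements agree: rail yaw is 0.236, and the clamp centre is at (0.525, 0.255), which fits the +80 mm notch. I'll go above the grasp point first.

Call:
{"op": "arm_command", "data": {
  "steps": [0.26, 0.86, 0, 0, 0, -0.06, 0.7, 0.26, 0.86, 0.5, 0, 0, 0, 0.7, 0.25, 0.87, 0.9, 0, 0, 0, 0.7, 0, 0, 1, 0, 0, 0, 0.7, 0, 0, 1, 0, 0, 0, 0.7, 0, 0, 0.9, 0, 0, 0, 0.7, 0, 0, 0, 0, 0, 0, 0.7]
}}

```text
time: 3.62
tool_pos: [0.5328, 0.2565, 0.1187]
tcp_rot: [-1.948, -2.461, 0.009]
wrist_force: [-0.5, 0.5, 0.8]
width: 0.701
```

Run:
```python
from h import *
d=grab("wrist","w2"); s=bot.read_state(); print(s["time"],s["tool_pos"],np.round(T(s)[:3,:3],3),s["q"],s["width"])
cv2.imwrite("pics/w2b.png",cv2.resize(d["img"][:,:,::-1],(768,576),interpolation=cv2.INTER_CUBIC))
M=T(s)
for z in(0.05-.1212,): pass
print("tool-axis point at z=.058:",proj(d,[s["tool_pos"][0],s["tool_pos"][1],.058])*1.5)
```

```text
3.675 [0.53426117 0.25711283 0.1207195 ] [[-0.23   0.973 -0.002]
 [ 0.973  0.23  -0.001]
 [-0.    -0.003 -1.   ]] [ 4.06542676e-01  1.87756635e-01  1.87721338e+00 -3.03224327e-05
  1.07930397e+00 -1.39637745e+00] 0.7028108282227555
tool-axis point at z=.058: [380.57130217 301.26410507]
```

View pics/w2b.png

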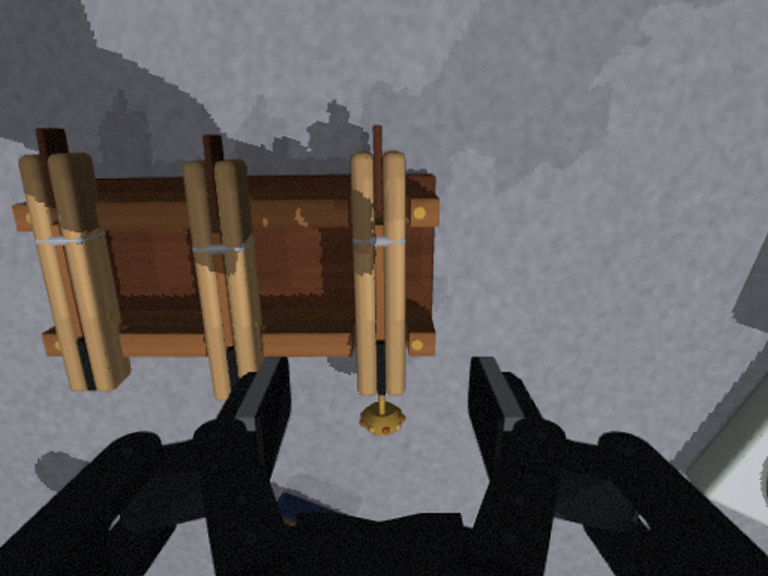

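The clamp is centred between the fingers at column 380, and the tool axis meets it at row 301. Next I'll check the clearance to the rails.

Run:
```python
from h import *
d=load("w2"); M=np.linalg.inv(T(bot.read_state()))
f=lambda u,v,z:np.round((M@np.append(onz(d,u/1.5,v/1.5,z),1))[:3]*1000,1)
print("near rail inner",f(310,333,.046),f(420,333,.046),"far rail inner",f(300,227,.046),f(418,227,.046))
print("clamp L/R edges mid",f(355,290,.058),f(405,290,.058),f(352,170,.058),f(406,170,.058),f(358,380,.058),f(405,380,.058))
print("ends",f(380,153,.058),f(381,395,.058),"neighbour R edge",f(247,180,.058),f(260,340,.058))
```

```text
near rail inner [-38.1  22.9  74.7] [21.5 22.7 74.6] far rail inner [-40.7 -35.2  74.8] [ 18.9 -35.3  74.8]
clamp L/R edges mid [-12.7  -5.8  62.7] [12.2 -5.8 62.7] [-13.3 -64.2  62.9] [ 11.6 -64.2  62.9] [-11.9  44.7  62.6] [13.1 44.7 62.6]
ends [ -0.4 -71.8  62.9] [ 0.4 53.8 62.6] neighbour R edge [-62.4 -59.8  62.9] [-62.4  21.6  62.7]
```

Call:
{"op": "arm_command", "data": {
  "steps": [0, 0, 0.8, 0, 0, -0.12, 0.7, 0, 0, 0.8, 0, 0, 0, 0.7, 0, 0, 0.6, 0, 0, 0, 0.7, 0, 0, 0.45, 0, 0, 0, 0.7, 0, 0, 0, 0, 0, 0, 0.7, 0, 0, 0, 0, 0, 0, 0.7],
  "squeeze": 40
}}

```text
time: 4.42
tool_pos: [0.5359, 0.2578, 0.043]
tcp_rot: [1.933, 2.476, 0.002]
wrist_force: [1.1, -0.3, 0.5]
width: 0.697
```

Run:
```python
from h import *
d=grab("wrist","w3"); s=bot.read_state(); print(s["time"],s["tool_pos"],np.round(T(s)[:3,:3],3),s["wrist_force"],s["width"])
cv2.imwrite("pics/w3b.png",cv2.resize(d["img"][:,:,::-1],(768,576),interpolation=cv2.INTER_CUBIC))
```

```text
4.475 [0.5359811  0.25787471 0.04315255] [[-0.243  0.97   0.002]
 [ 0.97   0.243  0.001]
 [ 0.     0.002 -1.   ]] [ 0.28996702 -0.23965243  1.05488085] 0.7038638203937755
```

View pics/w3b.png

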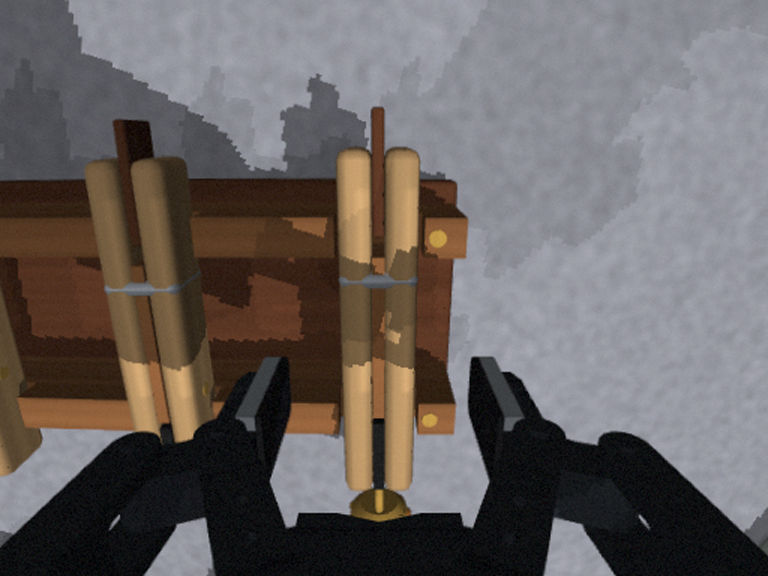

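The fingers straddle the bar between the rails, with the bar centred at column 378. I'll close now.

Call:
{"op": "arm_command", "data": {
  "steps": [0, 0, 0, 0, 0, 0, 0.4, 0, 0, 0, 0, 0, 0, 0.3, 0, 0, 0, 0, 0, 0, 0, 0, 0, 0, 0, 0, 0, 0, 0, 0, 0, 0, 0, 0, 0, 0, 0, 0, 0, 0, 0, 0, 0, 0, 0, 0, 0, 0, 0],
  "squeeze": 40
}}

```text
time: 5.35
tool_pos: [0.5352, 0.2575, 0.0422]
tcp_rot: [-1.933, -2.477, 0.0]
wrist_force: [-0.9, -0.7, -0.4]
width: 0.0
```

Run:
```python
from h import *
d=grab("wrist","w4"); s=bot.read_state(); print(s["time"],s["tool_pos"],np.round(T(s)[:3,:3],3),s["wrist_force"],s["width"])
cv2.imwrite("pics/w4b.png",cv2.resize(d["img"][:,:,::-1],(768,576),interpolation=cv2.INTER_CUBIC))
```

```text
5.4 [0.53516046 0.25750984 0.0421451 ] [[-0.243  0.97  -0.   ]
 [ 0.97   0.243 -0.   ]
 [-0.    -0.    -1.   ]] [-0.77962356 -0.16280325 -0.4903629 ] -0.0029925525219693765
```

View pics/w4b.png

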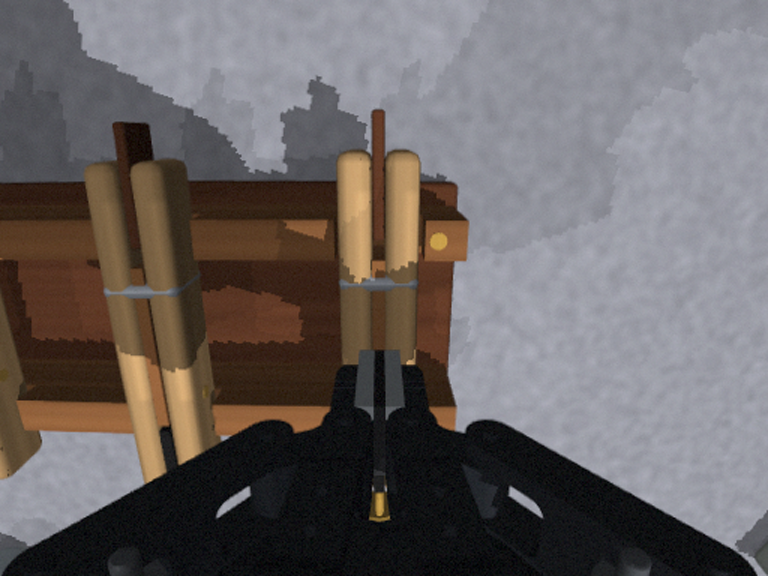

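The fingers shut completely, to width 0, so they didn't catch the wood. I'll check the real heights with the side view and by triangulation.

Run:
```python
from h import *
d=load("w4"); s=bot.read_state(); M=T(s)
for z in (-.005,0,.014): print(z,proj(d,(M@[0,0,z,1])[:3])*1.5, proj(d,(M@[0,0,z,1])[:3]))
w1=load("w1");w2=load("w2");w3=load("w3")
q=lambda d,u,v:(d,u/1.5,v/1.5)
print("wedge tip",tri(q(w1,407,228),q(w2,378,127),q(w3,378,108)))
print("post dot",tri(q(w1,431,280),q(w2,419,213),q(w3,438,239)))
print("bar back end",tri(q(w1,407,245),q(w2,379,153),q(w3,378,150)))
print("strap",tri(q(w1,407,297),q(w2,379,241),q(w3,378,282)))
g=grab("scene","s4"); cv2.imwrite("pics/s4b.png",cv2.resize(g["img"][120:270,220:400,::-1],None,fx=4.2,fy=4,interpolation=cv2.INTER_CUBIC))
```

```text
-0.005 [380.43848056 357.86015278] [253.62565371 238.57343519]
0 [380.3883279  351.78256757] [253.5922186  234.52171171]
0.014 [380.26112138 336.37752469] [253.50741425 224.25168313]
wedge tip (array([0.45268942, 0.23635603, 0.04717434]), [np.float64(0.0003163329374371213), np.float64(0.0005615072703912783), np.float64(0.0005406727593013112)])
post dot (array([0.48688055, 0.26451683, 0.05627691]), [np.float64(0.00023634150159000778), np.float64(0.00027920679057550995), np.float64(0.0004838320606891111)])
bar back end (array([0.46459297, 0.23935769, 0.05274467]), [np.float64(2.492287791947329e-05), np.float64(0.00037212722245617353), np.float64(0.0003503327950547069)])
strap (array([0.50403452, 0.24898391, 0.06001094]), [np.float64(0.00012117850309478943), np.float64(0.00012728980467422026), np.float64(0.00010793338058646094)])
```

View pics/s4b.png

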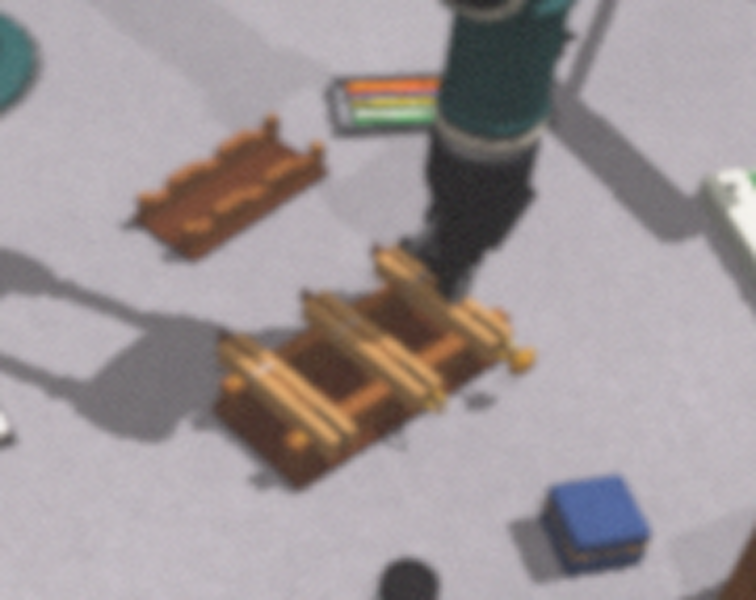

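Run:
```python
from h import *
g=load("s4"); s=bot.read_state(); M=T(s)
f=lambda p:np.round((proj(g,p)-[220,120])*[4.2,4])
for z in (-.1,-.06,-.03,-.015,0,.014): print(z,f((M@[0,0,z,1])[:3]))
print("bar top mid",f([.525,.255,.058]),"strap",f([.504,.249,.06]))
cv2.imwrite("pics/s4c.png",cv2.resize(g["img"][170:215,300:355,::-1],None,fx=14,fy=13,interpolation=cv2.INTER_CUBIC))
t=grab("top","t4"); cv2.imwrite("pics/t4c.png",cv2.resize(t["img"][160:230,148:248,::-1],None,fx=8,fy=8,interpolation=cv2.INTER_CUBIC))
for z in (-.1,-.06,-.03,-.015,0,.014): print(z,np.round((proj(t,(M@[0,0,z,1])[:3])-[148,160])*8),np.round((proj(g,(M@[0,0,z,1])[:3])-[300,170])*[14,13]))
```

```text
-0.1 [463. 224.]
-0.06 [455. 261.]
-0.03 [450. 287.]
-0.015 [448. 299.]
0 [445. 312.]
0.014 [443. 323.]
bar top mid [438. 291.] strap [417. 275.]
-0.1 [111. 225.] [423.  78.]
-0.06 [134. 248.] [398. 197.]
-0.03 [150. 265.] [381. 281.]
-0.015 [158. 273.] [372. 323.]
0 [165. 281.] [363. 363.]
0.014 [172. 288.] [356. 400.]
```

View pics/s4c.png

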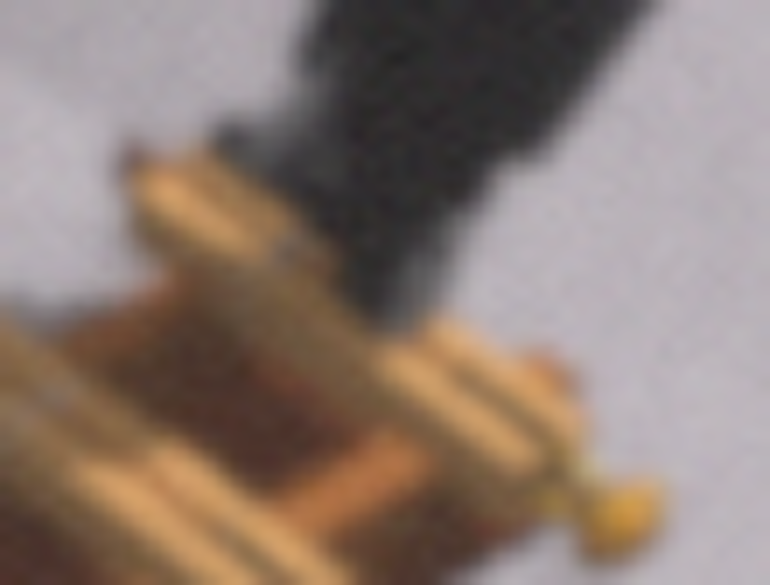

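View pics/t4c.png

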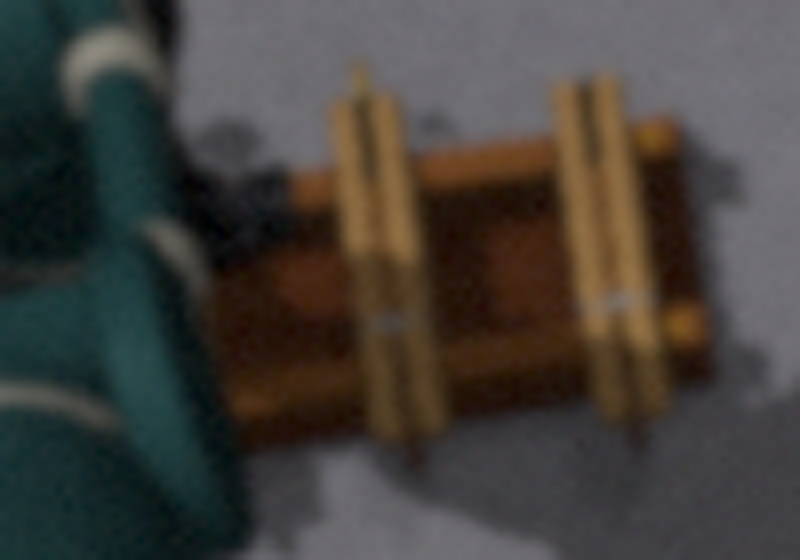

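The side view settles it. The fingertips end just above the bar top, near tool z = -0.016 instead of the stated +0.014, which agrees with the pad tip I work out from the wrist view (about -0.019 when open). I'll trust that measurement, reopen and go about 26 mm deeper.

Call:
{"op": "arm_command", "data": {
  "steps": [0, 0, 0, 0, 0, 0, 0.7, 0, 0, 0, 0, 0, 0, 0.7, 0, 0, 0, 0, 0, 0, 0.7, 0, 0, 0, 0, 0, 0, 0.7, 0, 0, 0, 0, 0, 0, 0.7, 0, 0, 0.3, 0, 0, 0, 0.7, 0, 0, 0.3, 0, 0, 0, 0.7, 0, 0, 0.3, 0, 0, 0, 0.7, 0, 0, 0, 0, 0, 0, 0.7]
}}

```text
time: 6.62
tool_pos: [0.5339, 0.257, 0.0136]
tcp_rot: [-1.932, -2.475, 0.004]
wrist_force: [-0.5, -0.4, 0.2]
width: 0.699
```

Run:
```python
from h import *
d=grab("wrist","w5"); s=bot.read_state(); print(s["time"],s["tool_pos"],s["wrist_force"],s["width"])
cv2.imwrite("pics/w5b.png",cv2.resize(d["img"][:,:,::-1],(768,576),interpolation=cv2.INTER_CUBIC))
g=grab("scene","s5"); cv2.imwrite("pics/s5c.png",cv2.resize(g["img"][170:215,300:355,::-1],None,fx=14,fy=13,interpolation=cv2.INTER_CUBIC))
```

```text
6.675 [0.53453015 0.25723403 0.01426539] [ 1.34867702  1.0305226  -0.22699725] 0.7012044569177155
```

View pics/w5b.png

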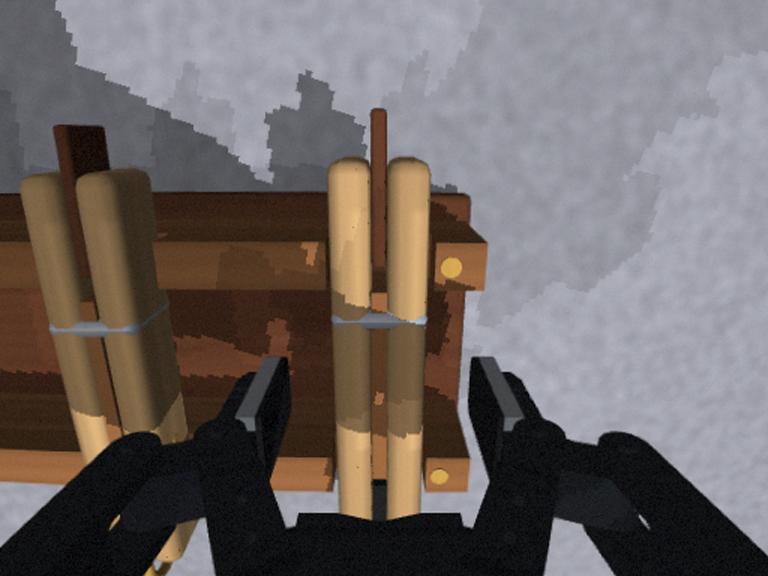

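View pics/s5c.png

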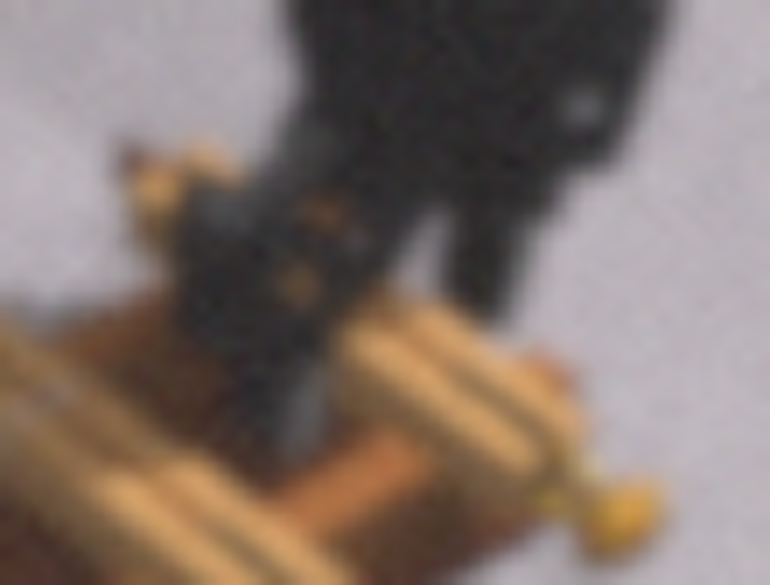

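Both fingers now stand beside the bar (wrist view: pads at columns 290 and 470, bar 330–430), and no force shows. I'll close.

Call:
{"op": "arm_command", "data": {
  "steps": [0, 0, 0, 0, 0, 0, 0.4, 0, 0, 0, 0, 0, 0, 0.3, 0, 0, 0, 0, 0, 0, 0.1, 0, 0, 0, 0, 0, 0, 0, 0, 0, 0, 0, 0, 0, 0, 0, 0, 0, 0, 0, 0, 0],
  "squeeze": 50
}}

```text
time: 7.48
tool_pos: [0.5357, 0.2577, 0.0158]
tcp_rot: [1.933, 2.476, 0.001]
wrist_force: [-0.0, -0.3, 5.2]
width: 0.295
```

Run:
```python
from h import *
d=grab("wrist","w6"); s=bot.read_state(); print(s["time"],s["tool_pos"],np.round(T(s)[:3,:3],3),s["wrist_force"],s["width"])
cv2.imwrite("pics/w6b.png",cv2.resize(d["img"][:,:,::-1],(768,576),interpolation=cv2.INTER_CUBIC))
```

```text
7.525 [0.5356817  0.25771413 0.01578243] [[-0.243  0.97   0.001]
 [ 0.97   0.243  0.   ]
 [ 0.     0.001 -1.   ]] [-0.29906645  0.82262836  4.99996519] 0.29508066028910984
```

View pics/w6b.png

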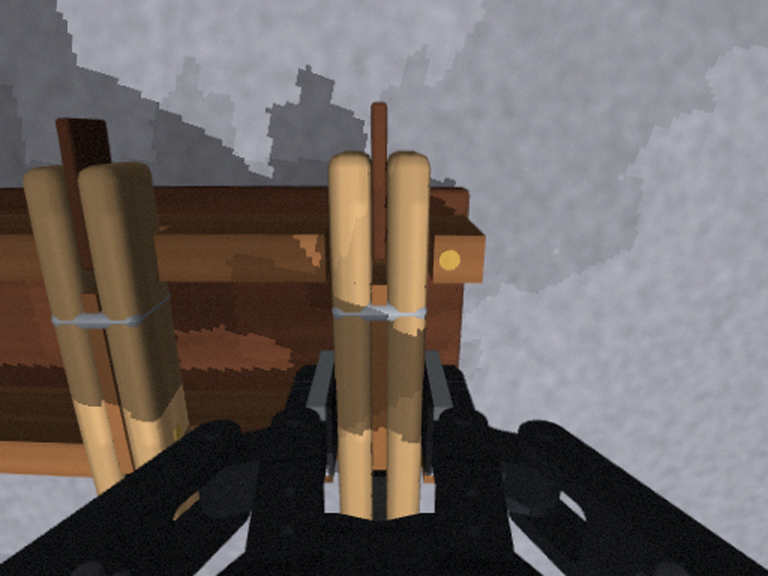

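The grip holds at width 0.295, about 25 mm. Now I'll lift.

Call:
{"op": "arm_command", "data": {
  "steps": [0, 0, -0.3, 0, 0, 0, 0, 0, 0, -0.6, 0, 0, 0, 0, 0, 0, -0.9, 0, 0, 0, 0, 0, 0, -1, 0, 0, 0, 0, 0, 0, -1, 0, 0, 0, 0, 0, 0, -1, 0, 0, 0, 0, 0, 0, -1, 0, 0, 0, 0, 0, 0, -1, 0, 0, 0, 0, 0, 0, -1, 0, 0, 0, 0, 0, 0, -1, 0, 0, 0, 0]
}}

```text
time: 8.78
tool_pos: [0.5348, 0.2573, 0.2811]
tcp_rot: [1.933, 2.476, 0.001]
wrist_force: [-0.3, -0.4, -2.3]
width: 0.295
```

Run:
```python
from h import *
d=grab("wrist","w7"); s=bot.read_state(); print(s["time"],s["tool_pos"],np.round(T(s)[:3,:3],3),s["wrist_force"],s["width"],s["q"])
cv2.imwrite("pics/w7b.png",cv2.resize(d["img"][:,:,::-1],(768,576),interpolation=cv2.INTER_CUBIC))
g=grab("scene","s7")
```

```text
8.825 [0.53691433 0.25830585 0.28635081] [[-0.243  0.97   0.007]
 [ 0.97   0.243  0.003]
 [ 0.001  0.008 -1.   ]] [ 0.64308073 -0.15333676  2.25280282] 0.29630150514161807 [ 4.06581577e-01  7.28578534e-02  1.69423354e+00  3.84945990e-05
  1.36634050e+00 -1.40959710e+00]
```

View pics/w7b.png

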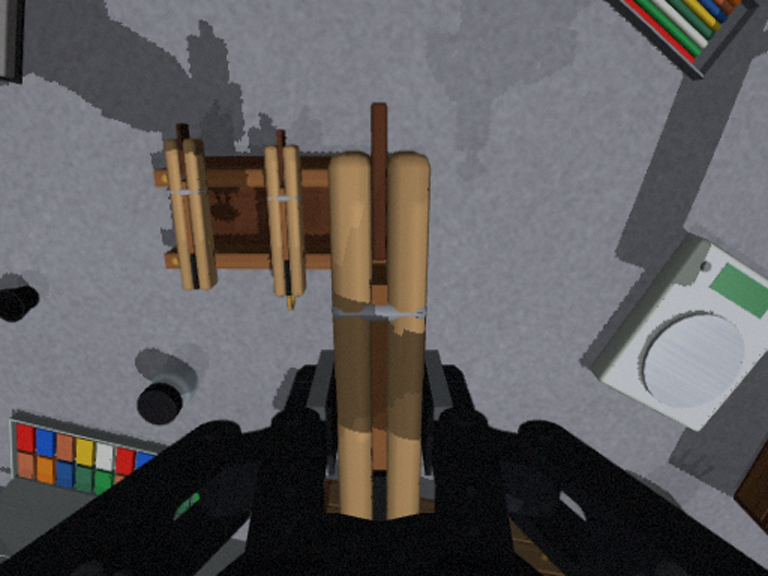

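View pics/s7.png

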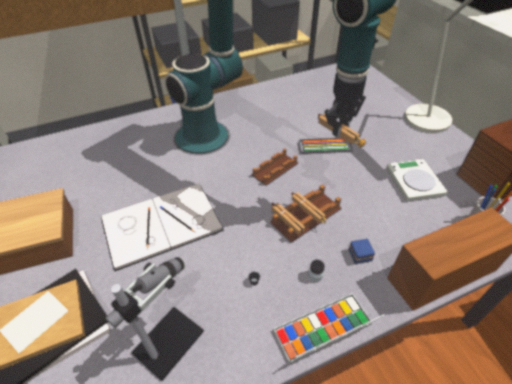

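The lift is clean and the other two clamps haven't moved. Now I'll carry it towards the stand, high up, and then turn.

Call:
{"op": "arm_command", "data": {
  "steps": [-0.98, -0.09, -0.3, 0, 0, 0, 0, -0.98, -0.09, -0.3, 0, 0, 0, 0, -0.98, -0.09, -0.3, 0, 0, 0, 0, -0.98, -0.09, -0.3, 0, 0, 0, 0, -0.98, -0.09, -0.3, 0, 0, 0, 0, -0.98, -0.09, -0.3, 0, 0, 0, 0, -0.98, -0.09, -0.3, 0, 0, 0, 0, -0.98, -0.09, -0.3, 0, 0, 0, 0, -0.98, -0.09, -0.3, 0, 0, 0, 0, -0.98, -0.09, -0.3, 0, 0, 0, 0]
}}

```text
time: 10.12
tool_pos: [0.5798, -0.0351, 0.368]
tcp_rot: [-1.932, -2.475, 0.002]
wrist_force: [0.6, -0.6, -0.6]
width: 0.293
```

Call:
{"op": "arm_command", "data": {
  "steps": [-0.98, -0.09, -0.3, 0, 0, 0, 0, -0.98, -0.09, -0.3, 0, 0, 0, 0, -0.98, -0.09, 0, 0, 0, 0, 0, -0.98, -0.09, 0, 0, 0, 0, 0, 0, 0, 0, 0, 0, 1, 0, 0, 0, 0, 0, 0, 1, 0, 0, 0, 0, 0, 0, 1, 0, 0, 0, 0, 0, 0, 1, 0, 0, 0, 0, 0, 0, 1, 0, 0, 0, 0, 0, 0, 1, 0]
}}

```text
time: 11.38
tool_pos: [0.5979, -0.1508, 0.3856]
tcp_rot: [-2.605, -1.753, 0.002]
wrist_force: [-1.0, 0.3, -0.5]
width: 0.294
```

Run:
```python
from h import *
d=grab("wrist","w8"); s=bot.read_state(); print(s["time"],s["tool_pos"],np.round(T(s)[:3,:3],3),s["wrist_force"],s["width"],s["q"])
cv2.imwrite("pics/w8b.png",cv2.resize(d["img"][:,:,::-1],(768,576),interpolation=cv2.INTER_CUBIC))
```

```text
11.425 [ 0.59786231 -0.15074412  0.38561673] [[ 0.38   0.925 -0.002]
 [ 0.925 -0.38   0.001]
 [-0.    -0.002 -1.   ]] [ 0.60131126 -0.59588652 -1.45560686] 0.2942587762747152 [-2.87383997e-01  9.94160907e-02  1.48896562e+00 -3.10223245e-06
  1.55550111e+00 -1.46878342e+00]
```

View pics/w8b.png

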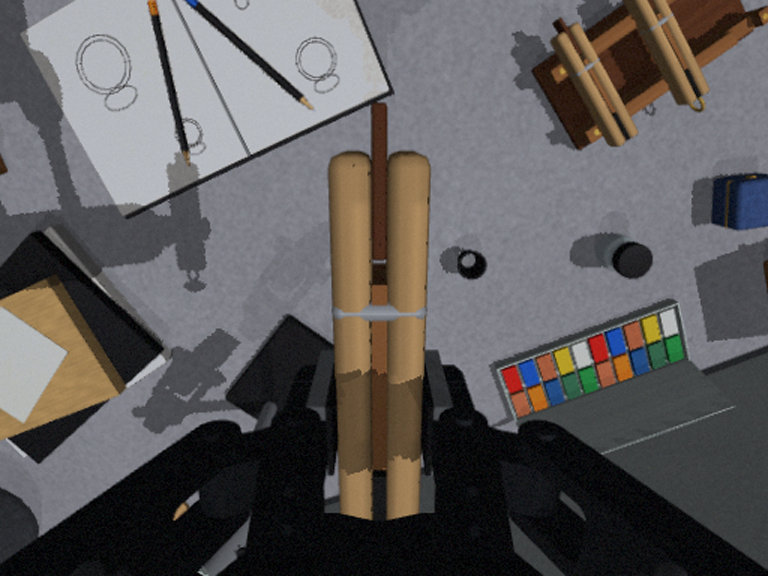

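The head is still hidden behind the gripper at the lower left. I'll shift so it comes into view on the left.

Call:
{"op": "arm_command", "data": {
  "steps": [0.7, 1, -0.3, 0, 0, 0, 0, 0.7, 1, -0.3, 0, 0, 0, 0, 0.7, 1, 0, 0, 0, 0, 0, 0.7, 1, 0, 0, 0, 0, 0, 0, 0, 0, 0, 0, 0, 0]
}}

```text
time: 12.05
tool_pos: [0.7425, -0.1169, 0.4012]
tcp_rot: [-2.598, -1.76, 0.005]
wrist_force: [0.2, -0.4, -1.4]
width: 0.292
```

Run:
```python
from h import *
d=grab("wrist","w9"); s=bot.read_state(); print(s["time"],s["tool_pos"],np.round(T(s)[:3,:3],3),s["width"],s["q"],np.abs(s["joint_vel"]).max())
cv2.imwrite("pics/w9b.png",cv2.resize(d["img"][:,:,::-1],(768,576),interpolation=cv2.INTER_CUBIC))
```

```text
12.1 [ 0.74133982 -0.1174198   0.40223849] [[ 0.372  0.928 -0.004]
 [ 0.928 -0.372  0.001]
 [-0.001 -0.004 -1.   ]] 0.2945032642171468 [-1.90173758e-01  3.73409482e-01  1.12771850e+00 -1.86532700e-04
  1.64465674e+00 -1.37996872e+00] 0.044344970760727985
```

View pics/w9b.png

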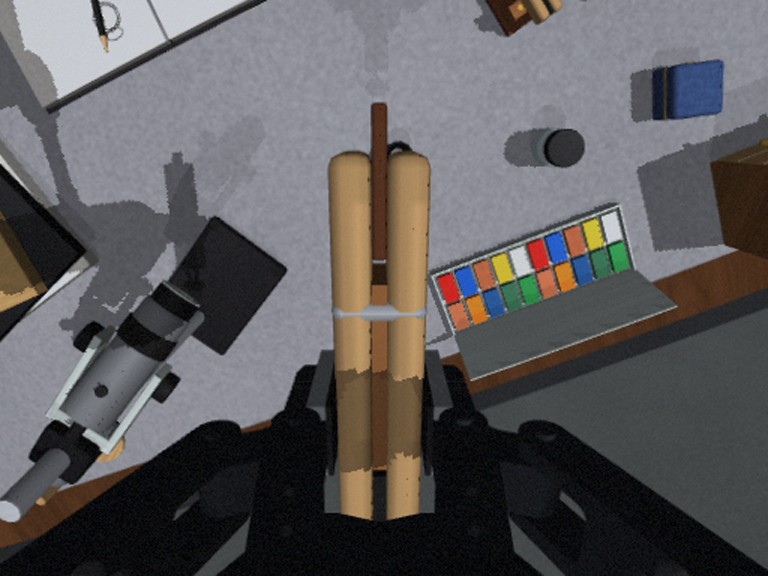

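This view shows the head well: nose front edge around (182,298), clamp knobs at (90,335) and (163,388), column top at (10,510). I'll take a second view 90 mm further on for triangulation.

Call:
{"op": "arm_command", "data": {
  "steps": [0, 1, 0, 0, 0, 0, 0, 0, 1, 0, 0, 0, 0, 0, 0, 1, 0, 0, 0, 0, 0, 0, 0, 0, 0, 0, 0, 0]
}}

```text
time: 12.6
tool_pos: [0.8247, -0.1529, 0.4024]
tcp_rot: [-2.602, -1.756, 0.004]
wrist_force: [-0.0, -0.0, -2.1]
width: 0.297
```

Run:
```python
from h import *
d=grab("wrist","w10"); s=bot.read_state(); print(s["time"],s["tool_pos"],np.abs(s["joint_vel"]).max())
a=load("w9")["img"]
cv2.imwrite("pics/w9c.png",cv2.resize(a[170:360,0:160,::-1],None,fx=4,fy=3.1,interpolation=cv2.INTER_CUBIC))
cv2.imwrite("pics/w10b.png",cv2.resize(d["img"][:,:,::-1],(768,576),interpolation=cv2.INTER_CUBIC))
cv2.imwrite("pics/w10c.png",cv2.resize(d["img"][60:250,0:160,::-1],None,fx=4,fy=3.1,interpolation=cv2.INTER_CUBIC))
```

```text
12.65 [ 0.82400408 -0.15231339  0.40352127] 0.03718912697489807
```

View pics/w9c.png

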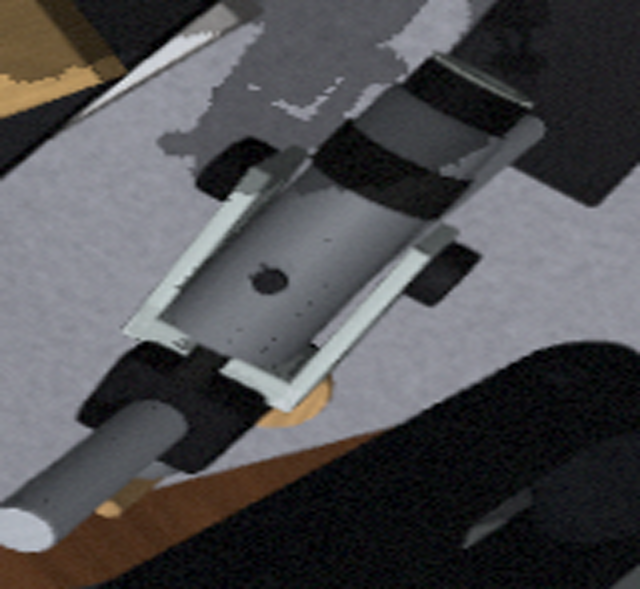

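View pics/w10c.png

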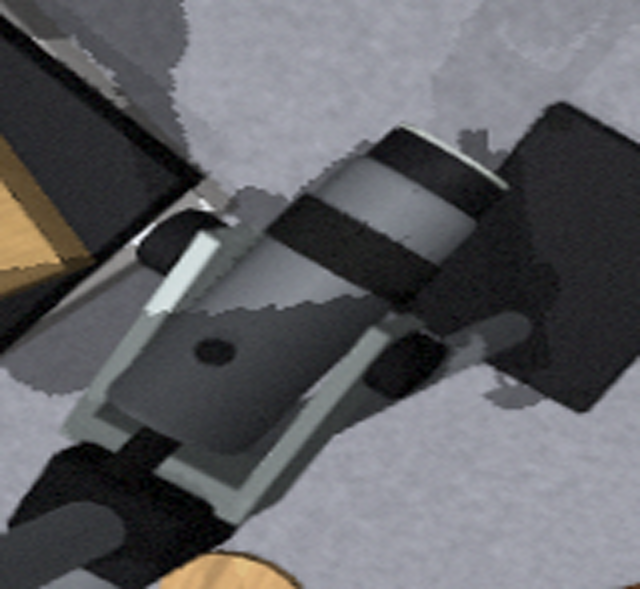

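Run:
```python
from h import *
A,B,t,s=load("w9"),load("w10"),load("top0"),load("scene0")
a=lambda x,y:(A,x/4,170+y/3.1); b=lambda x,y:(B,x/4,60+y/3.1)
c=lambda u,v:(t,340+u/7,75+v/7); e=lambda u,v:(s,95+u/4.6,245+v/4.6)
def P(n,*o):
    x,r=tri(*o); print(n,np.round(x,4),np.round(np.array(r)*1e3,1)); return x
nl=P("nose L",a(435,55),b(403,125)); nr=P("nose R",a(530,103),b(508,187)); nm=P("nose mid",a(482.5,79),b(455.5,156))
print("nose width",np.linalg.norm(nl-nr))
kl=P("knob L",a(240,168),b(180,240)); kr=P("knob R",a(445,272),b(405,365))
print("knob z=.27:",[np.round(onz(*o,.27),4) for o in (a(240,168),b(180,240),a(445,272),b(405,365))])
ct=onz(*a(27,530),.344); print("coltop",ct,onz(*c(632,98),.344),onz(*e(97,200),.344))
print("base corners",[np.round(onz(*o,.014),4) for o in (b(560,101),b(582,411),a(592,206),c(42,430),c(155,642),c(455,500),e(362,287),e(500,392),e(168,495))])
k=(kl+kr)/2; d=kr-kl; print("knob mid",k,"pin yaw(+90)",np.arctan2(d[1],d[0])-np.pi/2, "ndir",np.arctan2(*(nr-nl)[1::-1])-np.pi/2)
v=nm-k; print("lens-pin",v,np.linalg.norm(v),"tilt",np.arctan2(-v[2],np.hypot(*v[:2])),"yaw",np.arctan2(-v[1],-v[0]))
```

```text
nose L [ 0.7045 -0.2656  0.2509] [0.2 0.2]
nose R [ 0.731  -0.2543  0.2426] [0.5 0.5]
nose mid [ 0.7175 -0.2601  0.2468] [0.3 0.3]
nose width 0.03003903655828464
knob L [ 0.717  -0.3214  0.2741] [0.8 0.8]
knob R [ 0.7727 -0.294   0.2683] [0.5 0.5]
knob z=.27: [array([ 0.7178, -0.3237,  0.27  ]), array([ 0.7162, -0.3251,  0.27  ]), array([ 0.7722, -0.2923,  0.27  ]), array([ 0.7724, -0.2936,  0.27  ])]
coltop [ 0.78743906 -0.37990684  0.344     ] [ 0.78552119 -0.38476877  0.344     ] [ 0.78688945 -0.3805375   0.344     ]
base corners [array([ 0.6832, -0.3034,  0.014 ]), array([ 0.8467, -0.3782,  0.014 ]), array([ 0.8469, -0.3789,  0.014 ]), array([ 0.7679, -0.2547,  0.014 ]), array([ 0.6766, -0.3074,  0.014 ]), array([ 0.7509, -0.4336,  0.014 ]), array([ 0.6845, -0.3039,  0.014 ]), array([ 0.7763, -0.2506,  0.014 ]), array([ 0.7561, -0.4302,  0.014 ])]
knob mid [ 0.74483385 -0.30768162  0.2712027 ] pin yaw(+90) -1.1143235973381636 ndir -1.1657293747128767
lens-pin [-0.02733701  0.04761912 -0.02439792] 0.060084529404134744 tilt 0.4181384156755733 yaw -1.0496565258557344
```

The lens-to-pin distance comes out at 60.1 mm against 60 given, and yaw is about -1.05. The tilt is only known to about ±0.02 (0.40 to 0.42). I'll turn to the presentation attitude while still beside the head and take a third view with a longer baseline.

Call:
{"op": "arm_command", "data": {
  "steps": [0, 0, 0.3, 0, 0, 0.916, 0, 0, 0, 0.3, 0, 0, 0.916, 0, 0, 0, 0.3, 0, 0, 0.916, 0, 0, 0, 0.3, 0, 0, 0.916, 0, 0, 0, 0.3, 0, 0, 0.916, 0, 0, 0, 0.3, 0, 0, 0.916, 0, -0.7, 0.6, 0.3, 0, 0, 0.916, 0]
}}

```text
time: 13.52
tool_pos: [0.8168, -0.1757, 0.3435]
tcp_rot: [-3.037, -0.803, -0.002]
wrist_force: [0.5, -0.1, -1.1]
width: 0.292
```

Call:
{"op": "arm_command", "data": {
  "steps": [0, 0, 0, -0.98, 0, 0, 0, 0, 0, 0, -0.98, 0, 0, 0, 0, 0, 0, -0.98, 0, 0, 0, 0, 0, 0, -0.98, 0, 0, 0, 0, 0, 0, 0, 0, 0, 0, 0, 0, 0, 0, 0, 0, 0]
}}

```text
time: 14.28
tool_pos: [0.8172, -0.1784, 0.3435]
tcp_rot: [2.651, 0.7, 0.147]
wrist_force: [0.1, -0.7, -0.3]
width: 0.299
```

Run:
```python
from h import *
d=grab("wrist","w11"); s=bot.read_state(); print(s["time"],s["tool_pos"],np.round(T(s)[:3,:3],3),s["width"],s["q"],np.abs(s["joint_vel"]).max())
cv2.imwrite("pics/w11b.png",cv2.resize(d["img"][:,:,::-1],(768,576),interpolation=cv2.INTER_CUBIC))
```

```text
14.325 [ 0.81764744 -0.1789246   0.34349752] [[ 0.87   0.452  0.198]
 [ 0.493 -0.798 -0.347]
 [ 0.001  0.399 -0.917]] 0.295769098495452 [-0.10385536  0.36619571  1.29461777 -0.3484422   1.25145992 -0.54740767] 0.016732024862952378
```

View pics/w11b.png

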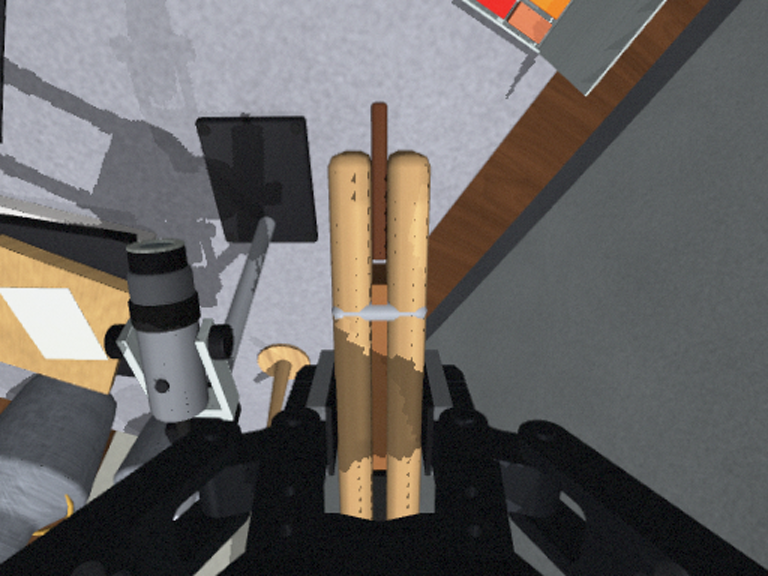

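The head is seen from the front right, with the nose rim centred near (156,245) and knobs at (117,341) and (219,341). I'll enlarge the crop and triangulate across all three wrist views.

Run:
```python
from h import *
d=load("w11")
cv2.imwrite("pics/w11c.png",cv2.resize(d["img"][150:300,60:180,::-1],None,fx=5,fy=4,interpolation=cv2.INTER_CUBIC))
```

```text
(no output)
```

View pics/w11c.png

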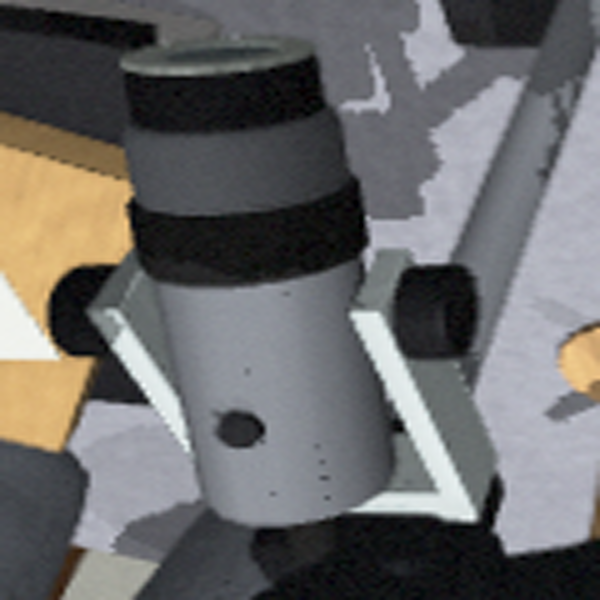

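Run:
```python
from h import *
A,B,C,s=load("w9"),load("w10"),load("w11"),load("scene0")
a=lambda x,y:(A,x/4,170+y/3.1); b=lambda x,y:(B,x/4,60+y/3.1); c=lambda x,y:(C,60+x/5,150+y/4); e=lambda u,v:(s,95+u/4.6,245+v/4.6)
def P(n,*o):
    x,r=tri(*o); print(n,np.round(x,4),np.round(np.array(r)*1e3,1)); return x
L=P("lens",a(482.5,79),b(455.5,156),c(219,57))
K=P("pin",a(342,220),b(292,302),c(262,312))
H=P("hole",a(267,280),b(214,352),c(240,429))
P("nose L",a(435,55),b(403,125),c(121,63));P("nose R",a(530,103),b(508,187),c(317,51))
kl=P("knobL",a(240,168),b(180,240),c(80,310));kr=P("knobR",a(445,272),b(405,365),c(437,312))
v=L-K; print(np.linalg.norm(v),"tilt",np.arctan2(-v[2],np.hypot(*v[:2])),"yaw",np.arctan2(-v[1],-v[0]))
# hole lies on top of barrel: 18mm perpendicular above axis
for t in np.arange(.36,.46,.02):
    ya=-1.052; x=np.array([np.cos(t)*np.cos(ya),np.cos(t)*np.sin(ya),np.sin(t)]); y=np.array([-np.sin(ya),np.cos(ya),0]); z=np.cross(x,y)
    print(round(t,2),"hole rel pin in head axes",np.round((H-K)@np.c_[x,y,z],4),"lens rel pin",np.round((L-K)@np.c_[x,y,z],4), "hole rel lens",np.round((H-L)@np.c_[x,y,z],4))
# ellipse in w11: angle
o,r=ray(*c(219,57))
for t in (.36,.4,.44):
    ya=-1.052; x=np.array([np.cos(t)*np.cos(ya),np.cos(t)*np.sin(ya),np.sin(t)])
    # predicted rim top/bottom
    y=np.array([-np.sin(ya),np.cos(ya),0]); z=np.cross(x,y)
    pts=np.array([proj(C,L+.016*(np.cos(p)*y+np.sin(p)*z)) for p in np.linspace(0,6.28,73)]); pts=(pts-[60,150])*[5,4]; print(t,"rim bbox",pts.min(0),pts.max(0))
```

```text
lens [ 0.7177 -0.2596  0.2482] [0.5 0.4 0.5]
pin [ 0.7441 -0.3075  0.272 ] [0.6 0.6 0.2]
hole [ 0.7502 -0.3192  0.2945] [0.3 0.3 0.3]
nose L [ 0.7046 -0.2646  0.2533] [0.4 0.4 0.3]
nose R [ 0.7314 -0.2542  0.2431] [0.7 0.6 0.8]
knobL [ 0.7163 -0.3203  0.2752] [0.9 1.1 1.3]
knobR [ 0.7723 -0.2927  0.2706] [0.7 0.5 0.3]
0.05970312598233708 tilt 0.40973770672732146 yaw -1.067268018509725
0.36 hole rel pin in head axes [ 0.0203 -0.0005  0.0165] lens rel pin [-0.0596  0.0008 -0.003 ] hole rel lens [ 0.0799 -0.0013  0.0194]
0.38 hole rel pin in head axes [ 0.0206 -0.0005  0.0161] lens rel pin [-0.0597  0.0008 -0.0018] hole rel lens [ 0.0803 -0.0013  0.0178]
0.4 hole rel pin in head axes [ 0.021  -0.0005  0.0156] lens rel pin [-0.0597  0.0008 -0.0006] hole rel lens [ 0.0807 -0.0013  0.0162]
0.42 hole rel pin in head axes [ 0.0213 -0.0005  0.0152] lens rel pin [-0.0597  0.0008  0.0006] hole rel lens [ 0.081  -0.0013  0.0146]
0.44 hole rel pin in head axes [ 0.0216 -0.0005  0.0148] lens rel pin [-0.0597  0.0008  0.0018] hole rel lens [ 0.0812 -0.0013  0.013 ]
0.46 hole rel pin in head axes [ 0.0219 -0.0005  0.0144] lens rel pin [-0.0596  0.0008  0.003 ] hole rel lens [ 0.0815 -0.0013  0.0114]
0.36 rim bbox [114.75535019  35.00675179] [316.18287598  77.0367052 ]
0.4 rim bbox [114.43184987  37.77855751] [316.35555567  73.96473596]
0.44 rim bbox [114.13011685  40.57240813] [316.50825025  70.85556481]
```

```bash
cat > tgt.py <<'E'
from h import *
t,ya=.395,-1.056
X=np.array([np.cos(t)*np.cos(ya),np.cos(t)*np.sin(ya),np.sin(t)]); Y=np.array([-np.sin(ya),np.cos(ya),0]); Z=np.cross(X,Y)
Lens=np.array([.7173,-.2595,.2467]); F=Lens-.09*X
RT=np.c_[Y,X,-Z]; crown=np.array([0,.0813,-.030])
TCP=F-RT@crown
E
python3 - <<'E'
from tgt import *
s=bot.read_state(); M=T(s); d=load("w11")
print("focus",F,"TCP target",TCP)
rel=M[:3,:3].T@(TCP-M[:3,3]); print("in tool axes, units",rel/.03); print("rot units",R.from_matrix(M[:3,:3].T@RT).as_rotvec(degrees=True)/6)
pr=lambda p:np.round(proj(d,(M@np.append(p,1))[:3])*1.5)
cy=-.0107
print("back top",pr([-.013,cy-.064,-.042]),pr([.013,cy-.064,-.042]),"wedge tip",pr([0,cy-.076,-.030]),"strap(20.5mm behind centre)")
for n,f in (("front top",64),): print(n,pr([-.013,cy+.064,-.042]),pr([.013,cy+.064,-.042]))
E
```

```text
focus [ 0.67640001 -0.18719672  0.21206726] TCP target [ 0.64513758 -0.13193079  0.15309246]
in tool axes, units [-4.23649813 -6.38015149  4.14103251]
rot units [ 0.14620546 -0.0129835   0.00449785]
back top [327. 150.] [434. 150.] wedge tip [380. 101.] strap(20.5mm behind centre)
front top [340. 553.] [418. 553.]
```

Predicted and observed bar ends in the wrist view agree to about 0.5 mm. Next I'll retreat along -y, go sideways and down, and stop 30 mm short.

Call:
{"op": "arm_command", "data": {
  "steps": [0, -1, 0, 0.15, 0, 0, 0, 0, -1, 0, 0, 0, 0, 0, 0, -1, 0, 0, 0, 0, 0, 0, -1, 0, 0, 0, 0, 0, 0, -1, 0, 0, 0, 0, 0, 0, -1, 0, 0, 0, 0, 0, 0, -1, 0, 0, 0, 0, 0, -0.4, -0.35, 0.4, 0, 0, 0, 0, -0.9, 0, 0.9, 0, 0, 0, 0]
}}

```text
time: 15.45
tool_pos: [0.6928, -0.0331, 0.2224]
tcp_rot: [2.665, 0.704, 0.146]
wrist_force: [0.4, -0.4, -1.5]
width: 0.295
```

Call:
{"op": "arm_command", "data": {
  "steps": [-0.9, 0, 0.9, 0, 0, 0, 0, -0.9, 0, 0.9, 0, 0, 0, 0, -0.9, 0, 0.8, 0, 0, 0, 0, -0.24, 0, 0.24, 0, 0, 0, 0, 0, 0, 0, 0, 0, 0, 0, 0, 0, 0, 0, 0, 0, 0]
}}

```text
time: 16.2
tool_pos: [0.6325, -0.1055, 0.1441]
tcp_rot: [2.664, 0.703, 0.145]
wrist_force: [-0.2, 0.0, -0.4]
width: 0.293
```

Run:
```python
from tgt import *
s=bot.read_state(); M=T(s); print(s["time"],s["tool_pos"],s["q"],s["wrist_force"],s["width"])
print("remaining units",M[:3,:3].T@(TCP-M[:3,3])/.03,R.from_matrix(M[:3,:3].T@RT).as_rotvec(degrees=True)/6)
for n in("wrist","top","scene"): grab(n,n[0]+"12")
def crop(fn,x0,y0,w,h,k): cv2.imwrite("pics/%sc.png"%fn,cv2.resize(load(fn)["img"][y0:y0+h,x0:x0+w,::-1],None,fx=k,fy=k,interpolation=cv2.INTER_CUBIC))
crop("t12",300,75,130,110,6); crop("s12",100,180,150,140,4)
```

```text
16.2 [ 0.63251323 -0.1054806   0.14414149] [-0.01534755  0.13541951  1.94795482 -0.43823455  0.89552112 -0.28266571] [-0.21048841  0.00845751 -0.42255237] 0.29266734617917034
remaining units [-0.06879242  1.01419283  0.10065862] [ 0.01181914 -0.03316482  0.00581494]
```

View pics/t12c.png

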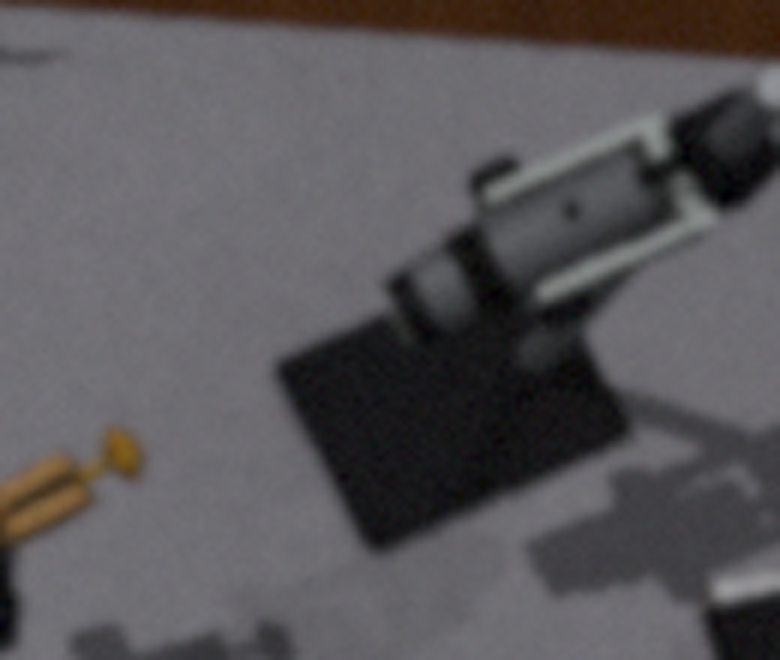

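View pics/s12c.png

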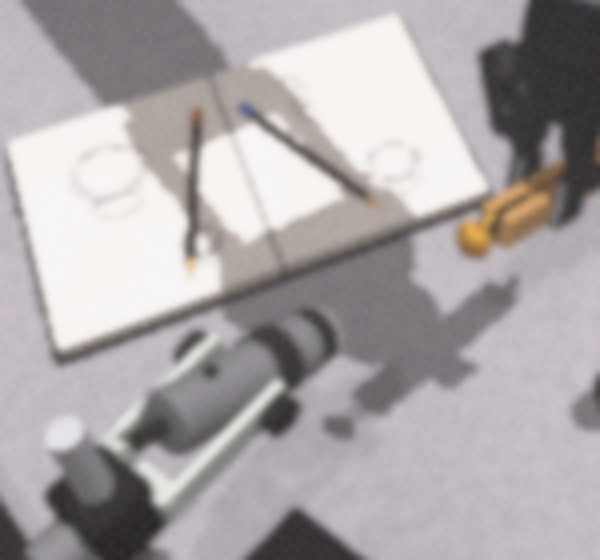

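View pics/w12.png

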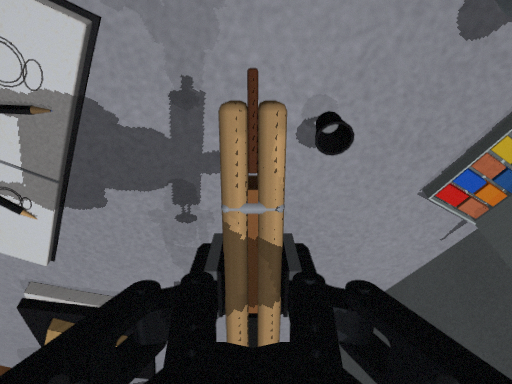

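The clamp is held well and nothing is touching. I'll move to the target, then compare dome and head in the fixed views.

Call:
{"op": "arm_command", "data": {
  "steps": [-0.03, 0.4, 0.03, 0, 0, 0, 0, -0.02, 0.4, 0.03, 0, 0, 0, 0, 0, 0.2, 0, 0, 0, 0, 0, 0, 0, 0, 0, 0, 0, 0, 0, 0, 0, 0, 0, 0, 0]
}}

```text
time: 16.98
tool_pos: [0.6428, -0.1313, 0.1519]
tcp_rot: [2.665, 0.703, 0.14]
wrist_force: [0.4, -0.5, -1.1]
width: 0.292
```

Run:
```python
from tgt import *
s=bot.read_state(); M=T(s); print(s["time"],s["tool_pos"],s["wrist_force"],s["width"],np.abs(s["joint_vel"]).max())
print("remaining units",M[:3,:3].T@(TCP-M[:3,3])/.03,R.from_matrix(M[:3,:3].T@RT).as_rotvec(degrees=True)/6)
for n in("wrist","top","scene"): grab(n,n[0]+"13")
def crop(fn,x0,y0,w,h,k): cv2.imwrite("pics/%sc.png"%fn,cv2.resize(load(fn)["img"][y0:y0+h,x0:x0+w,::-1],None,fx=k,fy=k,interpolation=cv2.INTER_CUBIC))
crop("t13",300,90,100,80,8); crop("s13",150,210,110,90,7)
t,g=load("t13"),load("s13")
for n,p in(("crown pred",(M@[*crown,1])[:3]),("dome mid pred",(M@[0,crown[1]-.007,-.03,1])[:3]),("barfront pred",(M@[0,crown[1]-.028,-.042,1])[:3]),("lens",Lens),("focus",F)):
    print(n,np.round((proj(t,p)-[300,90])*8),np.round((proj(g,p)-[150,210])*7))
```

```text
16.975 [ 0.64283011 -0.13127441  0.15192123] [ 0.43354767 -0.45009021 -1.12036471] 0.2920069123674914 0.005605990942882201
remaining units [ 0.05609368  0.06761505 -0.0141641 ] [-0.00560744 -0.00159354  0.01175981]
crown pred [263. 439.] [394. 256.]
dome mid pred [244. 449.] [407. 248.]
barfront pred [179. 476.] [452. 197.]
lens [521. 293.] [206. 374.]
focus [266. 431.] [394. 260.]
```

View pics/t13c.png

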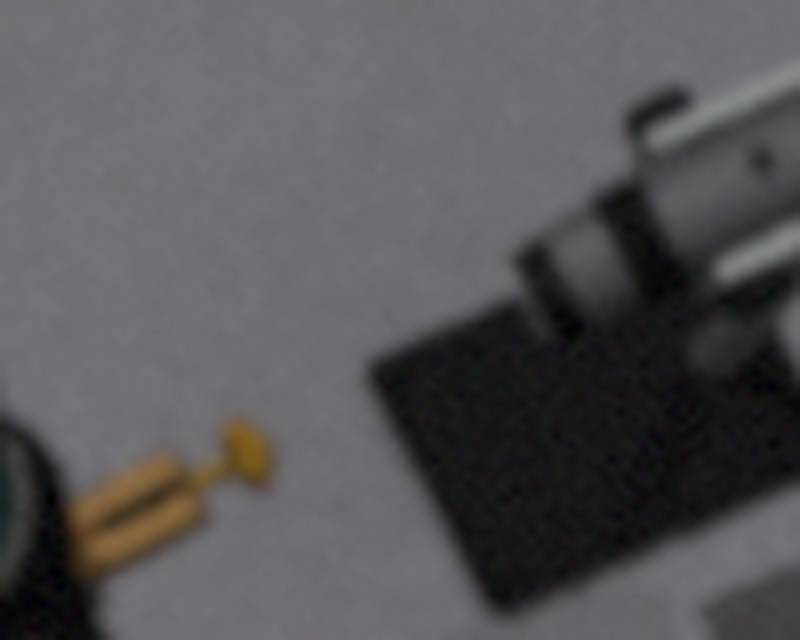

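View pics/s13c.png

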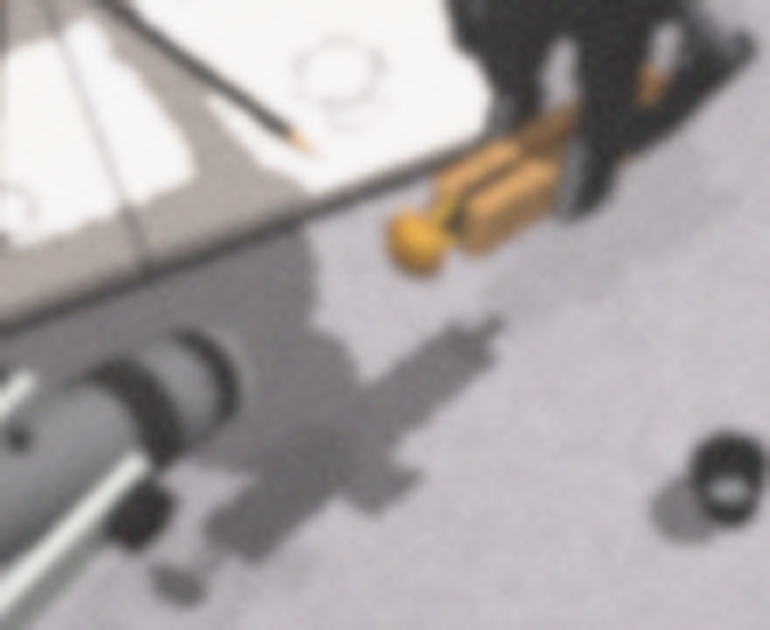

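Run:
```python
from tgt import *
s=bot.read_state(); M=T(s); t,g=load("t13"),load("s13")
ft=lambda p:np.round((proj(t,p)-[300,90])*8); fg=lambda p:np.round((proj(g,p)-[150,210])*7)
pin=Lens+.06*X
for n,p in(("rim+y",Lens+.016*Y),("rim-y",Lens-.016*Y),("hole",pin+.021*X+.018*Z),("band back +y",0*X+pin-.025*X)): print(n,ft(p),fg(p))
for n,d,f in(("top",t,lambda q:(q-[300,90])*8),("scene",g,lambda q:(q-[150,210])*7)):
    h=cv2.cvtColor(d["img"],cv2.COLOR_RGB2HSV); m=cv2.inRange(h,(15,175,80),(28,255,255))
    k,l,st,c=cv2.connectedComponentsWithStats(m)
    for i in range(1,k):
        q=f(c[i])
        if st[i,4]>8 and 0<q[0]<800 and 0<q[1]<640: print(n,st[i],q)
# crown silhouettes predicted: dome mid & dome rim
for a in(1,-1): print("dome rim",ft((M@[a*.0128,crown[1]-.014,-.03,1])[:3]),fg((M@[a*.0128,crown[1]-.014,-.03,1])[:3]))
```

```text
rim+y [498. 249.] [243. 401.]
rim-y [544. 337.] [169. 349.]
hole [758. 151.] [ 11. 449.]
band back +y [624. 237.] [123. 425.]
top [329 144   4   5  14] [242.85714286 450.85714286]
dome rim [207. 425.] [449. 258.]
dome rim [242. 494.] [393. 222.]
```

In both fixed views the dome, lens and head hole are offset from prediction by about the same amount (top: dome +4,+8 and hole +4,+7; scene: dome +8,-6 and lens +9,-7). That puts the placing good to about 2–3 mm. I'll make the last small correction and settle.

Call:
{"op": "arm_command", "data": {
  "steps": [0.05, 0.06, -0.01, 0, 0, 0, 0, 0, 0, 0, 0, 0, 0, 0, 0, 0, 0, 0, 0, 0, 0, 0, 0, 0, 0, 0, 0, 0]
}}

```text
time: 17.62
tool_pos: [0.6451, -0.1318, 0.1531]
tcp_rot: [2.665, 0.704, 0.141]
wrist_force: [-0.1, -0.6, -1.2]
width: 0.296
```

Run:
```python
from tgt import *
for i in range(5):
    s=bot.read_state(); M=T(s)
    print(s["time"],"mm",np.round(M[:3,:3].T@(TCP-M[:3,3])*1e3,1),"deg",np.round(R.from_matrix(M[:3,:3].T@RT).as_rotvec(degrees=True),2),s["width"],np.abs(s["joint_vel"]).max(),np.round(s["wrist_force"],1))
    grab("wrist","w14") if i else grab("scene","s14")
```

```text
17.625 mm [-0.1  0.1  0.1] deg [-0.01 -0.03  0.09] 0.29579318855478703 0.0013654486924462427 [-0.1 -0.6 -1.2]
17.675 mm [-0.   0.1  0.1] deg [-0.01 -0.03  0.09] 0.29414462806974034 0.0023075685297388915 [ 0.9  0.2 -0.2]
17.725 mm [-0.1  0.1  0.1] deg [-0.01 -0.03  0.09] 0.297229214756521 0.0014309041753899348 [-0.  -0.3 -0.5]
17.775 mm [-0.   0.1  0. ] deg [-0.01 -0.03  0.08] 0.29454398956189115 0.0015796624609261596 [ 0.3  0.4 -0.8]
17.825 mm [-0.   0.1  0.1] deg [-0.01 -0.03  0.08] 0.2944057434080225 0.0018554941762305595 [ 1.2  0.1 -0.9]
```

View pics/s14.png

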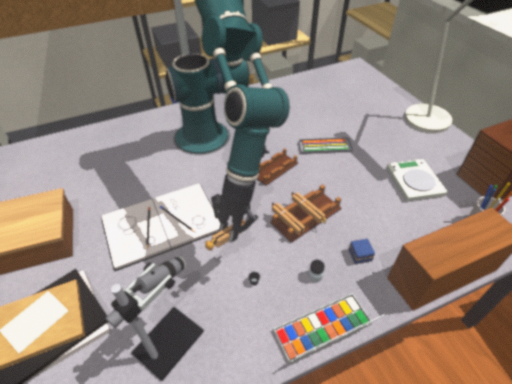

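View pics/w14.png

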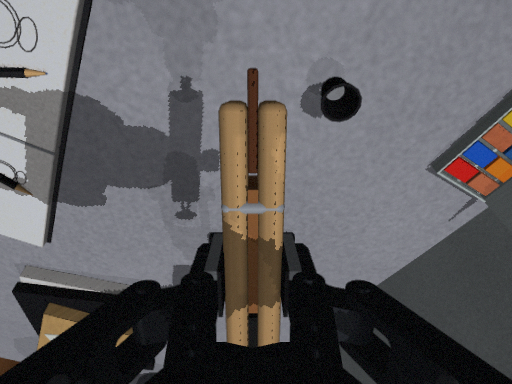

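The scene view shows the clamp held in the air facing the lens, with everything else where it was. The wrist view shows the bar unmoved in the grip, its back end still at row 102 and columns 219–287. I'm handing in.

```bash
python3 -c "
from workcell import bot
print(bot.finish_job())"
```

```text
the job is handed in; nothing more can be done
None
```

I took the clamp with the domed ring out of the rest by its wooden sides. It is now held still in front of the inspection camera, and I handed the job in at about 17.8 s.

**Failed first grasp:** the fingers shut fully (width 0) just above the bar, without touching it. The fingertips measured about 30 mm farther back than the description says. I reopened, went about 27 mm deeper, and the second grip held at width 0.295, about 25 mm.

**Last checks**
- **Tool pose:** within 0.1 mm and 0.1° of the pose I worked out, almost no joint motion, no contact force on the wrist.
- **Clamp in the grip:** the wrist picture shows it has not shifted since the lift.
- **Other things on the desk:** no change visible in the last pictures.

**Remaining uncertainty:** the target pose rests on my own measurements of the camera head.
- **Head tilt:** estimates ran from 0.37 to 0.42 rad; I used 0.395.
- **Head direction (yaw):** estimates ran from -1.045 to -1.07 rad, leaving out a few noisier ones; I used -1.056.
- **Crown of the dome:** the wrist camera cannot see the dome in this pose, so I placed the crown from the given sizes and the measured grip. The top and scene views put it in the right place relative to the head to about 2–3 mm. The lens rim in the top view was blurry and disagreed by about that much.

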